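Build a filter stack and press it home

ROBOT

A 6-joint arm with a two-finger parallel gripper is mounted at the origin on the work surface. World frame = base frame: x ahead of the robot, y to its left, z up, the work surface at z = 0. Lengths are in m, angles in rad, forces in N, time in s.
With the tool pointing down it reaches from about 0.35 to 0.925 m from the base axis. Payload 6.4 kg.
Tool frame: the origin (TCP) lies at the very end of the fingers, on their centre line; the grasp point (between the pads) lies 19 mm behind it; z points along the fingers, y is the line along which they close (so a half turn about z gives the same grasp; the last joint's range is limited). The gripper opens to 94 mm and grips with 3 to 60 N. Pads are 16 mm wide; open, the fingers measure 119 mm over their backs; the gripper's body (75 mm by 177 mm) begins 78 mm behind the grasp point.
Start: joints at [-1.457, 0.245, 1.558, -0, 1.339, -0.174], TCP at [0.185, -0.623, 0.205] pointing down, gripper open.
Joint ranges: [-3.13, 3.13], [-1.02, 2.26], [0.13, 2.54], [-0.95, 4.09], [0.21, 2.88], [-2.74, 2.74]. Speed limits (rad/s): [2.57, 2.57, 3.14, 3.14, 3.14, 3.14].

INTERFACE

Orientations are given as a rotation vector (axis times angle).
In Python, from workcell import bot gives the robot as it stands.
- The arm moves only by the tool jog_arm, never from a script. Its argument "deltas" is a list of rows, each an object with "rot": the turn, a rotation vector about the tool's x, y, z normalised to -1 to 1, where 1 is 30 degrees, a list of three; "delta_pos": the shift along the tool's x, y, z normalised to -1 to 1, where 1 is 200 mm, a list of three; "hand": the opening, from 0 (shut) to 1 (fully open). In form: [{"rot": [wx, wy, wz], "delta_pos": [dx, dy, dz], "hand": hand}, ...]. A call has 1 to 5 rows; each row is the pose to reach, as a shift and turn from the pose commanded when the call began, along the tool's axes at that moment; what a row does not reach only later rows make up. A row lasts 1/10 s, in which the tool goes at most 50 mm and 8.59 degrees, less where a joint would pass 70% of its speed; a pose out of reach is approached as far as the arm can. A call with a number of a shift or a turn outside -1 to 1 is refused whole. A call with a gripper value outside its range is refused whole. The fingers move at their own pace and stop on an object; "newtons" is the grip in N (left out, the last holds). Time passes only in rows, so rows that repeat a pose let the fingers close. It gives the time, the measured TCP pose, the force, the opening and the grip force at its end, in the units of the state.
- bot.read_state(): the state, without advancing time (a new reading comes with each control period).
- bot.snapshot(name): name is "scene" or "top" or "wrist"; returns (picture, depth): 480x640x3 uint8, red, green, blue; 480x640 float32, m along the optical axis (not along the pixel's ray), 0 where there is no reading.
- bot.calibration(name): a dict with "K" (3x3 intrinsics, pixels), "rvec" (rotation vector, rad) and "tvec" (3), from world to camera coordinates, as OpenCV has them; the wrist camera has in their place "T_tool_cam" (4x4, takes a point from camera to tool coordinates, whose origin is the TCP and whose axes are the flange's). Camera axes: x right, y down, z forward; pixel columns grow to the right and rows downward; lengths in m; the calibration is good to about 2 mm. A picture is of the moment at which its call begins: read the wrist's pose just before it. calibration takes no time and is no camera call.
- bot.finish_job(): hands the job in; it is judged then, once.
Trained networks look in the newest picture that a camera, given by its name, has taken for a name from the list of things; names that differ only in an ending like _2 or _b are one class to them, and where a whole thing is asked for, a point or a joint stands for the part that bears it (a point fixed in the world has none). Each returns a list of dicts, best first, with "confidence" (0 to 1); they miss things now and then, are a little off and sometimes report something else, mostly with a low value. They report only what shows in the picture. A call takes as long as a camera call. They do not tell look-alikes from the thing itself.
- bot.cut_out(camera, name): "mask" (480x640 bool, what is visible of it) and "bbox" ([left, top, right, bottom] in pixels, round what is visible of it).
The state is a dict: "time_s": time; "q": joint angles; "joint_vel": joint speeds; "joint_torque": joint torques, N m; "position": TCP position; "eef_rot": TCP orientation; "ft_force": force on the tool from outside, world axes, zero at the start; "torque": the same for the moment, N m; "width": finger opening in m; "gripper_force": force on a finger pad.
Only numpy, scipy, OpenCV 4.12 (cv2) and the standard library are available. Lean on these libraries where they do the work, as an engineer would, in place of code of your own. Each camera call takes 0.05 s, during which the arm holds its last target. There are 200 camera calls.

TASK

Take the three discs from the sloping blue rack and stack them on the round metal carrier plate of the filter holder: dark steel support disc first, white filter disc on it, green retainer disc on top, all lying flat and neatly centred on the plate with their edges in line. Then press the finished stack down until the carrier plate is fully home: feel for its hard stop, where the red pin has come right up, and leave it there. The filter is brittle: set the discs down and press gently, never hard, and leave the other things on the bench alone.

Things in the scene. Friction and masses are not known exactly. Their poses are not given: they have to be found in the camera images.
- support: Steel support disc, dark grey with small black holes drawn on top, 50 mm across, 10 mm thick, 60 to 130 g. Origin at the centre of its underside, z along its axis out of the top. It starts lying face up in one of the rack's three bays (which one varies), tilted with the rack.
- filter: White ceramic filter disc, 50 mm across, 12 mm thick, 40 to 80 g. Origin and axes as the support disc. Starts in another bay of the rack.
- retainer: Green plastic retainer disc with a thin white circle on top, 50 mm across, 10 mm thick, 28 to 56 g. Origin and axes as the support disc. Starts in another bay of the rack.
- rack: Fixed blue rack, 270 mm wide (its y), 90 mm deep (its x), 60 mm high at the back. Its flat top slopes at 0.52 rad, rising towards +x, so it faces the rack's -x side. The discs lie on it in a row about 92 mm apart (white round marks), their lower edges against a lip 6 mm high; the centres of their undersides are 40 mm above the bench. Origin at the centre of its underside.
- holder: Fixed filter holder: a round grey base 124 mm across and 26 mm high with the carrier plate above it, a brass outlet at one side (its -x) and a red indicator pin across from it (its +x). Origin at the centre of its underside.
- carrier_top (a point): Centre of the flat top of the carrier plate: aluminium, 80 mm across, 8 mm thick, a thin black circle 54 mm across round its centre. Pressed with about 8 N it slides down and stays where it is left; after 6 to 22 mm (different each time, not visible) it lands on a collar, and about 13 N takes it the last 4 mm to a hard stop: home. It starts 46 to 78 mm above the bench. z points up.
- spare: Orange plastic disc lying on the bench, 50 mm across, 10 mm thick; not part of the stack. Origin at the centre of its underside. Bystander: leave it where it is.
- vial_a: White vial with a blue cap, 26 mm across, 50 mm high. Origin at the centre of its underside. Bystander: leave it where it is.
- vial_b: White vial with a yellow cap, 26 mm across, 50 mm high. Origin at the centre of its underside. Bystander: leave it where it is.
- beaker: Glass beaker, 68 mm across, 80 mm high. Origin at the centre of its underside. Bystander: leave it where it is.
- wash: White bottle with a blue cap, 60 mm across, 110 mm high. Origin at the centre of its underside. Bystander: leave it where it is.
- tweezers: Steel tweezers lying flat, 120 mm long (its x), 9 mm high. Origin at the middle of the underside. Bystander: leave it where it is.
- tube: Red tube lying on its side, 75 mm long (its x), 16 mm across. Origin at the middle of its underside. Bystander: leave it where it is.
- indicator (a joint): Height, m, of the red pin (9 mm across) in the rim of the holder's base, 51 mm from its axis on its +x side. It is flush (0) until the carrier plate lands on the collar, comes up over the last 4 mm of the plate's travel, and stands 0.012 high when the plate is home. It moves with the plate: not a button.
Mind the look-alikes: they are no part of the job. What is shaped like the support but yellow is not meant. What is shaped like the filter but purple is not meant.

How it is judged:
By the outcome, as a careful person would: the job done as asked, in the order asked, and still so for the second after the job is handed in, with the robot touching nothing.
It also fails if it takes over 72 s, if anything falls off the work surface, if the arm or the gripper's body presses on something with over 40 N, if the wrist force passes 120 N, or if a joint passes its speed limit or range.

## Working session

There is one attempt and no reset: what is moved stays moved. The work goes in short steps, Python scripts to look and compute and a tool call to move; the robot and the scene stay as the last step left them, time stands still between calls to the robot, and variables do not carry over. Pictures are saved under pics/ and viewed, at most 10 in all, crops included, and the job is handed in when it is done.

Besides the shell and the picture viewer there is one more tool, called after "Emit:" by a JSON object that holds its "api" and its "payload", one argument or row to a line. jog_arm: Moves the arm, as the interface text tells. Its arguments: {"type":"object","properties":{"deltas":{"type":"array","items":{"type":"object","properties":{"rot":{"type":"array","items":{"type":"number","minimum":-1,"maximum":1}},"delta_pos":{"type":"array","items":{"type":"number","minimum":-1,"maximum":1}},"hand":{"type":"number"}}}},"newtons":{"type":"number"}},"required":["deltas"]}

```bash
ls; mkdir -p pics; python3 - <<'E'
from workcell import bot
import cv2, numpy as np
s=bot.read_state(); print({k:np.round(v,3).tolist() for k,v in s.items()})
for n in("scene","top"):
    p,d=bot.snapshot(n); cv2.imwrite(f"pics/{n}0.png",p[:,:,::-1]); c=bot.calibration(n); print(n,{k:np.round(v,4).tolist() for k,v in c.items()})
print(bot.calibration("wrist"))
E
```

```text
pics
{'time_s': 0.0, 'q': [-1.457, 0.246, 1.559, -0.0, 1.339, -0.174], 'joint_vel': [0.001, 0.001, -0.001, 0.0, -0.001, 0.001], 'joint_torque': [-0.002, -41.583, -31.461, 0.068, 0.033, -0.0], 'position': [0.184, -0.623, 0.204], 'eef_rot': [-3.107, -0.45, -0.0], 'ft_force': [0.189, 0.497, 0.385], 'torque': [0.032, -0.021, 0.007], 'gripper_force': 0.0, 'width': 0.094}
scene {'K': [[525.1175, 0.0, 330.0251], [0.0, 525.1175, 236.9624], [0.0, 0.0, 1.0]], 'rvec': [1.031, 2.6531, -0.7792], 'tvec': [0.4393, -0.2968, 1.429]}
top {'K': [[573.199, 0.0, 314.4244], [0.0, 573.199, 243.71], [0.0, 0.0, 1.0]], 'rvec': [2.085, -2.1507, 0.1615], 'tvec': [0.0451, 0.5849, 1.4648]}
{'K': array([[378.8069729 ,   0.        , 319.22942329],
       [  0.        , 378.8069729 , 234.37827138],
       [  0.        ,   0.        ,   1.        ]]), 'T_tool_cam': array([[-2.37429625e-05, -9.60311459e-01, -2.78929921e-01,
         8.25493582e-02],
       [ 9.99999984e-01, -7.22933684e-05,  1.63772993e-04,
         1.22821606e-04],
       [-1.77437865e-04, -2.78929913e-01,  9.60311445e-01,
        -1.79320954e-01],
       [ 0.00000000e+00,  0.00000000e+00,  0.00000000e+00,
         1.00000000e+00]])}
```

View pics/top0.png

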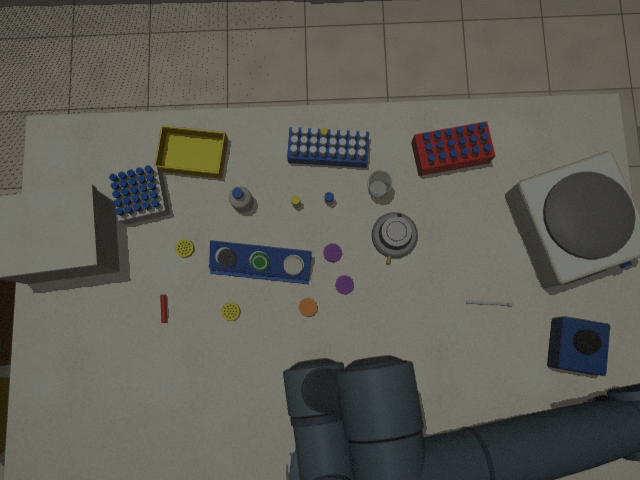

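View pics/scene0.png

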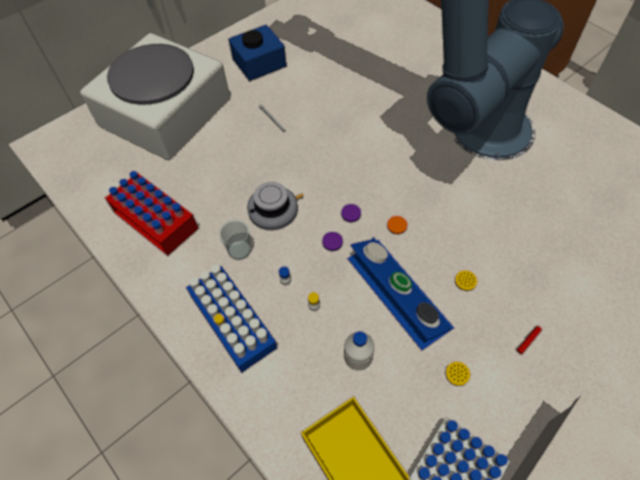

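Top picture: the rack is at about (260,262). In it, the support is at (226,258), the green retainer at (260,262) and the white filter at (293,265). The holder is at (395,234) with its brass outlet at (388,260), and the beaker sits close by at (379,184). The scene picture agrees. The purple and yellow discs are look-alikes.

```bash
cat > h.py <<'E'
from workcell import bot
import cv2, numpy as np
from scipy.spatial.transform import Rotation as R
def cam2world(name, st=None):
    c=bot.calibration(name); T=np.eye(4)
    if name=="wrist":
        W=np.eye(4); W[:3,:3]=R.from_rotvec(st["eef_rot"]).as_matrix(); W[:3,3]=st["position"]
        return c["K"], W@c["T_tool_cam"]
    T[:3,:3]=R.from_rotvec(c["rvec"]).as_matrix(); T[:3,3]=c["tvec"]
    return c["K"], np.linalg.inv(T)
def cloud(name, d, st=None):
    K,T=cam2world(name,st); v,u=np.mgrid[:480,:640]
    P=np.stack([(u-K[0,2])/K[0,0]*d,(v-K[1,2])/K[1,1]*d,d],-1)
    return P@T[:3,:3].T+T[:3,3]
def jog(target_p, target_R, st_p, st_R):
    """normalised shift/turn from commanded pose to target"""
    return (st_R.inv().apply(np.array(target_p)-st_p)/.2).round(4), ((st_R.inv()*target_R).as_rotvec()/np.radians(30)).round(4)
E
python3 - <<'E'
from h import *
for cam in("top","scene"):
    p,d=bot.snapshot(cam); C=cloud(cam,d)
    for n in("support","filter","retainer","rack","holder","carrier_top","beaker","wash","vial_a","spare"):
        for r in bot.cut_out(cam,n)[:3]:
            if r["confidence"]<.3: continue
            m=cv2.erode(r["mask"].astype(np.uint8),np.ones((3,3)))>0
            m&=d>0; q=C[m]
            if len(q)<5: continue
            ctr,sz,a=cv2.minAreaRect(q[:,:2].astype(np.float32))
            print(cam,n,round(r["confidence"],2),"bbox",np.round(r["bbox"]).tolist(),"med",np.median(q,0).round(3),"rect",np.round(ctr,3),np.round(sz,3),round(a,1),"zmax",np.percentile(q[:,2],98).round(3))
E
```

```text
top support 0.59 bbox [222.0, 300.0, 242.0, 322.0] med [0.418 0.258 0.012] rect [0.418 0.258] [0.043 0.044] 53.4 zmax 0.019
top support 0.56 bbox [217.0, 248.0, 235.0, 267.0] med [0.557 0.261 0.051] rect [0.557 0.261] [0.041 0.038] 84.5 zmax 0.064
top support 0.53 bbox [175.0, 238.0, 197.0, 257.0] med [0.594 0.384 0.012] rect [0.594 0.384] [0.042 0.04 ] 45.1 zmax 0.02
top filter 0.75 bbox [285.0, 253.0, 303.0, 275.0] med [0.532 0.086 0.053] rect [0.533 0.087] [0.041 0.041] 44.0 zmax 0.064
top filter 0.75 bbox [326.0, 242.0, 342.0, 261.0] med [ 0.568 -0.019  0.014] rect [ 0.568 -0.019] [0.043 0.041] 22.4 zmax 0.02
top filter 0.6 bbox [335.0, 275.0, 353.0, 290.0] med [ 0.48  -0.048  0.013] rect [ 0.481 -0.048] [0.038 0.038] 88.4 zmax 0.021
top retainer 0.68 bbox [252.0, 255.0, 268.0, 271.0] med [0.545 0.174 0.051] rect [0.545 0.174] [0.036 0.035] 43.6 zmax 0.063
top rack 0.63 bbox [206.0, 238.0, 314.0, 284.0] med [0.543 0.181 0.038] rect [0.544 0.176] [0.268 0.079] 82.0 zmax 0.064
top holder 0.65 bbox [373.0, 212.0, 421.0, 264.0] med [ 0.604 -0.185  0.034] rect [ 0.609 -0.189] [0.114 0
[... 2626 characters left out ...]
26 0.23  0.077] rect [0.719 0.224] [0.05  0.056] 23.2 zmax 0.113
scene wash 0.42 bbox [282.0, 268.0, 293.0, 282.0] med [ 0.715 -0.011  0.046] rect [ 0.714 -0.015] [0.018 0.018] 60.8 zmax 0.054
scene vial_a 0.71 bbox [307.0, 288.0, 323.0, 312.0] med [0.71  0.078 0.047] rect [0.707 0.074] [0.022 0.019] 55.6 zmax 0.054
scene vial_a 0.45 bbox [282.0, 264.0, 294.0, 287.0] med [ 0.715 -0.012  0.045] rect [ 0.714 -0.016] [0.021 0.022] 84.3 zmax 0.054
scene spare 0.75 bbox [388.0, 217.0, 409.0, 237.0] med [0.421 0.05  0.011] rect [0.422 0.05 ] [0.042 0.04 ] 12.0 zmax 0.015
scene spare 0.61 bbox [253.0, 178.0, 290.0, 211.0] med [ 0.609 -0.19   0.062] rect [ 0.61  -0.192] [0.073 0.076] 11.9 zmax 0.067
```

```bash
cat >> h.py <<'E'
YAW=-0.142
def down(yaw): # tool z down, tool x at world yaw
    c,s=np.cos(yaw),np.sin(yaw); return R.from_matrix(np.array([[c,s,0],[s,-c,0],[0,0,-1.]]))
def tilted(yaw,a=0.52): # tool z against the rack's top normal
    return R.from_rotvec(-a*np.array([-np.sin(yaw),np.cos(yaw),0]))*down(yaw)
def pose(st=None):
    st=st or bot.read_state(); return np.array(st["position"]),R.from_rotvec(st["eef_rot"])
def plan(p,r,targets,step=.2):
    for tp,tr in targets:
        tp=np.array(tp); dist=np.linalg.norm(tp-p); ang=(r.inv()*tr).magnitude()
        n=max(1,int(np.ceil(max(dist/step,ang/np.radians(30))-1e-3))); p0,r0=p,r; rv=(r0.inv()*tr).as_rotvec()
        for i in range(1,n+1):
            gp=p0+(tp-p0)*i/n; gr=r0*R.from_rotvec(rv*i/n)
            dp,rt=jog(gp,gr,p,r); print("  pos",dp.round(3).tolist(),"rot",rt.round(3).tolist()," ->",gp.round(3),"mm",(1e3*np.linalg.norm(gp-p)).round(),"deg",np.degrees((r.inv()*gr).magnitude()).round(1))
            p,r=p+r.apply(dp.round(3)*.2), r*R.from_rotvec(rt.round(3)*np.radians(30))
    return p,r
E
python3 - <<'E'
from h import *
p,r=pose(); print(p,r.as_rotvec())
plan(p,r,[([.60,-.188,.21],down(YAW))])
print(tilted(YAW).as_matrix().round(3))
E
```

```text
[ 0.18447381 -0.62328279  0.20543985] [-3.10911244e+00 -4.50475647e-01  1.23208933e-05]
  pos [0.652, -0.374, -0.006] rot [-0.0, 0.0, 0.205]  -> [ 0.288 -0.514  0.207] mm 150.0 deg 6.2
  pos [0.609, -0.442, -0.005] rot [-0.0, 0.0, 0.205]  -> [ 0.392 -0.406  0.208] mm 151.0 deg 6.2
  pos [0.558, -0.505, -0.006] rot [-0.0, 0.0, 0.206]  -> [ 0.496 -0.297  0.209] mm 151.0 deg 6.2
  pos [0.5, -0.562, -0.006] rot [-0.0, 0.0, 0.205]  -> [ 0.6   -0.188  0.21 ] mm 150.0 deg 6.1
[[ 0.859 -0.142  0.492]
 [-0.123 -0.99  -0.07 ]
 [ 0.497  0.    -0.868]]
```

Emit:
{"api": "jog_arm", "payload": {
  "deltas": [
    {"delta_pos": [0.65,-0.375,-0.006],"rot": [0,0,0.205],"hand": 1},
    {"delta_pos": [0.65,-0.375,-0.006],"rot": [0,0,0.205],"hand": 1},
    {"delta_pos": [0.65,-0.375,-0.006],"rot": [0,0,0.205],"hand": 1}
  ]
}}

```text
time_s: 1.5
position: [0.2886, -0.5134, 0.2067]
eef_rot: [3.129, 0.281, 0.0]
ft_force: [1.1, -1.0, -0.7]
width: 0.0941
gripper_force: 0.0
```

Emit:
{"api": "jog_arm", "payload": {
  "deltas": [
    {"delta_pos": [0.61,-0.44,-0.005],"rot": [0,0,0.205],"hand": 1},
    {"delta_pos": [0.61,-0.44,-0.005],"rot": [0,0,0.205],"hand": 1},
    {"delta_pos": [0.61,-0.44,-0.005],"rot": [0,0,0.205],"hand": 1}
  ]
}}

```text
time_s: 1.8
position: [0.3929, -0.4048, 0.2079]
eef_rot: [3.139, 0.114, 0.001]
ft_force: [0.9, -0.1, 0.7]
width: 0.0937
gripper_force: 0.0
```

Emit:
{"api": "jog_arm", "payload": {
  "deltas": [
    {"delta_pos": [0.56,-0.505,-0.006],"rot": [0,0,0.205],"hand": 1},
    {"delta_pos": [0.56,-0.505,-0.006],"rot": [0,0,0.205],"hand": 1},
    {"delta_pos": [0.56,-0.505,-0.006],"rot": [0,0,0.205],"hand": 1}
  ]
}}

```text
time_s: 2.1
position: [0.4967, -0.2964, 0.2092]
eef_rot: [3.141, -0.054, 0.001]
ft_force: [0.6, -1.1, -0.7]
width: 0.0936
gripper_force: 0.0
```

Emit:
{"api": "jog_arm", "payload": {
  "deltas": [
    {"delta_pos": [0.5,-0.56,-0.006],"rot": [0,0,0.205],"hand": 1},
    {"delta_pos": [0.5,-0.56,-0.006],"rot": [0,0,0.205],"hand": 1},
    {"delta_pos": [0.5,-0.56,-0.006],"rot": [0,0,0.205],"hand": 1},
    {"delta_pos": [0.5,-0.56,-0.006],"rot": [0,0,0.205],"hand": 1},
    {"delta_pos": [0.5,-0.56,-0.006],"rot": [0,0,0.205],"hand": 1}
  ]
}}

```text
time_s: 2.6
position: [0.5996, -0.1888, 0.2099]
eef_rot: [3.134, -0.219, -0.001]
ft_force: [-0.2, -0.6, -0.1]
width: 0.0941
gripper_force: 0.0
```

```bash
python3 - <<'E'
from h import *
st=bot.read_state(); p,d=bot.snapshot("wrist"); cv2.imwrite("pics/w1.png",p[:,:,::-1]); C=cloud("wrist",d,st)
np.savez("w1.npz",p=p,d=d,C=C)
for n in("carrier_top","holder"):
  for r in bot.cut_out("wrist",n)[:2]:
    m=r["mask"]&(d>0); q=C[m]; z=np.median(q[:,2])
    print(n,r["confidence"],np.round(r["bbox"]),q.mean(0).round(4),z.round(4),np.percentile(q[:,2],[5,50,95]).round(4))
    top=q[abs(q[:,2]-z)<.004]; (c,rad)=cv2.minEnclosingCircle(top[:,:2].astype(np.float32)); print(len(top),top.mean(0).round(4),np.round(c,4),rad)
E
```

```text
carrier_top 0.85 [276. 161. 364. 250.] [ 0.612  -0.1921  0.0614] 0.0614 [0.0601 0.0614 0.0627]
6176 [ 0.6119 -0.1921  0.0614] [ 0.6107 -0.1919] 0.03995628282427788
holder 0.6 [262. 135. 383. 275.] [ 0.617  -0.1926  0.0434] 0.0598 [0.02   0.0598 0.0624]
6204 [ 0.6119 -0.1922  0.0614] [ 0.6106 -0.1919] 0.04002315178513527
```

View pics/w1.png

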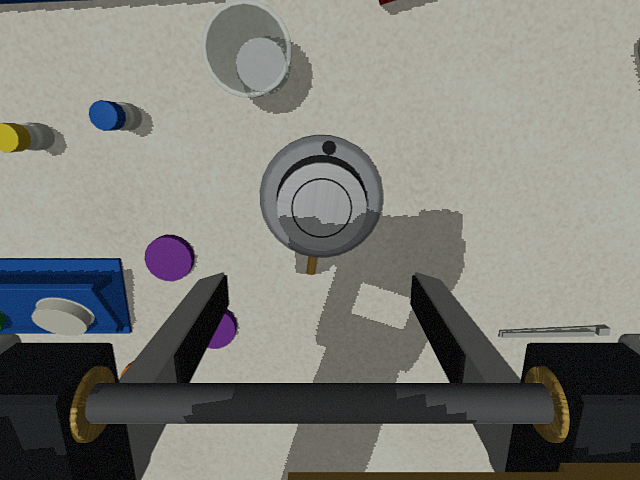

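Wrist picture: the plate is clear, with its black circle centred at about (321,208). The red pin, still flush, is at (329,148) and the brass outlet at (312,264). The fingertips are at (222,278) and (418,278). Next I look at the rack with the tool tilted.

```bash
python3 - <<'E'
from h import *
p,r=pose()
plan(p,r,[([.486,.181,.156],tilted(YAW))])
E
```

```text
pos [-0.411, -0.88, 0.135] rot [0.0, 0.497, -0.001]  -> [ 0.542 -0.005  0.183] mm 196.0 deg 14.9
  pos [-0.432, -0.879, 0.024] rot [0.001, 0.497, -0.001]  -> [0.486 0.181 0.156] mm 196.0 deg 14.9
```

Emit:
{"api": "jog_arm", "payload": {
  "deltas": [
    {"delta_pos": [-0.41,-0.88,0.135],"rot": [0,0.497,0],"hand": 1},
    {"delta_pos": [-0.41,-0.88,0.135],"rot": [0,0.497,0],"hand": 1},
    {"delta_pos": [-0.41,-0.88,0.135],"rot": [0,0.497,0],"hand": 1},
    {"delta_pos": [-0.41,-0.88,0.135],"rot": [0,0.497,0],"hand": 1}
  ]
}}

```text
time_s: 3.15
position: [0.5406, -0.0035, 0.1822]
eef_rot: [3.089, -0.224, 0.403]
ft_force: [0.8, 0.4, 1.0]
width: 0.0936
gripper_force: 0.0
```

Emit:
{"api": "jog_arm", "payload": {
  "deltas": [
    {"delta_pos": [-0.432,-0.88,0.024],"rot": [0,0.497,0],"hand": 0.75},
    {"delta_pos": [-0.432,-0.88,0.024],"rot": [0,0.497,0],"hand": 0.75},
    {"delta_pos": [-0.432,-0.88,0.024],"rot": [0,0.497,0],"hand": 0.75},
    {"delta_pos": [-0.432,-0.88,0.024],"rot": [0,0.497,0],"hand": 0.75},
    {"delta_pos": [-0.432,-0.88,0.024],"rot": [0,0.497,0],"hand": 0.75}
  ]
}}

```text
time_s: 3.65
position: [0.4838, 0.1855, 0.1551]
eef_rot: [2.996, -0.203, 0.795]
ft_force: [-0.1, 0.5, 0.4]
width: 0.071
gripper_force: 0.0
```

```bash
cat >> h.py <<'E'
def discs(st,p,d,names):
    """centre of each disc top in the rack, by ellipse of its mask and depth; coordinates relative to tool axes too"""
    C=cloud("wrist",d,st); P,Rt=pose(st)
    for n in names:
        for r in bot.cut_out("wrist",n)[:3]:
            m=r["mask"]&(d>0); q=C[m]
            if len(q)<200: continue
            c=np.median(q,0); 
            for _ in range(4):
                k=q[np.linalg.norm(q-c,axis=1)<.03]; c0=k.mean(0); N=np.linalg.svd(k-c0,full_matrices=False)[2][2]; N*=np.sign(N[2]); k=k[abs((k-c0)@N)<.002]; c=k.mean(0)
            L=Rt.inv().apply(k-P); (e,rad)=cv2.minEnclosingCircle(L[:,:2].astype(np.float32))
            print(n,round(r["confidence"],2),np.round(r["bbox"]),"rgb",np.median(p[m],0),"c",c.round(4),"N",N.round(3),"tool mean",L.mean(0).round(4),"encl",np.round(e,4),round(rad,4),len(k))
E
python3 - <<'E'
from h import *
st=bot.read_state(); P,r=pose(st); print(P,r.as_matrix().round(3).tolist(),np.round(st["q"],2))
p,d=bot.snapshot("wrist"); cv2.imwrite("pics/w2.png",p[:,:,::-1]); np.savez("w2.npz",p=p,d=d)
discs(st,p,d,["support","filter","retainer"])
E
```

```text
[0.48378524 0.18547116 0.15506731] [[0.86, -0.135, 0.491], [-0.117, -0.991, -0.067], [0.496, 0.0, -0.868]] [ 0.25 -0.28  2.24 -0.29  0.71  2.13]
support 0.77 [ 67. 190. 128. 245.] rgb [187. 174.  38.] c [0.5933 0.3818 0.01  ] N [-0.034 -0.039  0.999] tool mean [-0.0007 -0.2094  0.1666] encl [-1.000e-04 -2.093e-01] 0.0252 2062
support 0.68 [224. 364. 275. 430.] rgb [187. 182.  49.] c [0.4341 0.2533 0.01  ] N [ 0.088 -0.057  0.994] tool mean [-0.1227 -0.0605  0.097 ] encl [-0.126  -0.0601] 0.0209 578
support 0.64 [189. 198. 252. 258.] rgb [65. 69. 69.] c [0.5549 0.2592 0.0488] N [-0.481  0.047  0.875] tool mean [-0.0002 -0.0827  0.1223] encl [-0.0006 -0.0828] 0.0251 2696
filter 0.82 [401. 201. 465. 260.] rgb [178. 178. 165.] c [0.5287 0.0837 0.0502] N [-0.456  0.104  0.884] tool mean [-0.0014  0.0947  0.12  ] encl [-0.0016  0.0945] 0.0251 2629
filter 0.78 [489. 164. 549. 217.] rgb [103.  48. 129.] c [ 0.5674 -0.0221  0.0119] N [-0.031  0.065  0.997] tool mean [0.0253 0.1944 0.1794] encl [0.024  0.1938] 0.0248 1843
filter 0.75 [547. 245. 609. 304.] rgb [103.  47. 129.] c [ 0.4796 -0.052   0.0118] N [-0.012  0.08   0.997] tool mean [-0.0468  0.2358  0.1383] encl [-0.0471  0.2346] 0.025 2091
retainer 0.75 [296. 198. 358. 258.] rgb [ 34. 117.  57.] c [0.5424 0.1716 0.049 ] N [-0.476  0.076  0.876] tool mean [-0.0006  0.0058  0.1218] encl [-0.0011  0.0059] 0.0252 2696
```

View pics/w2.png

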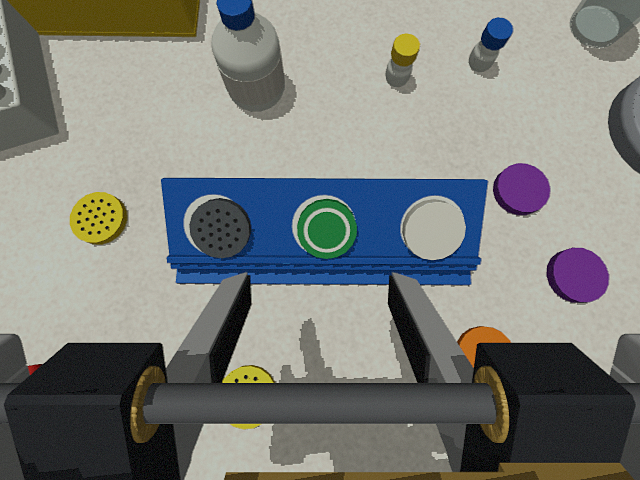

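Wrist picture: the support is at (220,228), the retainer at (326,228) and the filter at (433,229). Their heights match the expected 40 mm underside, and the normals match the 0.52 rad slope. The support goes first.

```bash
cat >> h.py <<'E'
n=np.array([-np.sin(.52)*np.cos(YAW),-np.sin(.52)*np.sin(YAW),np.cos(.52)])
U={"support":np.array([.5549,.2592,.0488])-.01*n,"filter":np.array([.5287,.0837,.0502])-.012*n,"retainer":np.array([.5424,.1716,.049])-.01*n}
E
python3 - <<'E'
from h import *
print(n,U)
p,r=pose(); T=tilted(YAW); u=U["support"]
plan(p,r,[(u+.05*n,T),(u+.002*n,T)])
E
```

```text
[-0.491879    0.0703201   0.86781918] {'support': array([0.55981879, 0.2584968 , 0.04012181]), 'filter': array([0.53460255, 0.08285616, 0.03978617]), 'retainer': array([0.54731879, 0.1708968 , 0.04032181])}
  pos [-0.026, -0.438, 0.407] rot [0.002, -0.002, -0.004]  -> [0.535 0.262 0.084] mm 120.0 deg 0.1
  pos [0.0, 0.0, 0.24] rot [0.0, -0.0, 0.0]  -> [0.559 0.259 0.042] mm 48.0 deg 0.0
```

```bash
python3 - <<'E'
from h import *
st=bot.read_state(); print(st["time_s"],st["position"],st["eef_rot"],max(abs(np.array(st["joint_vel"]))))
p,d=bot.snapshot("wrist"); discs(st,p,d,["support","filter","retainer"])
st=bot.read_state(); print(st["time_s"],st["position"])
E
```

```text
3.85 [0.48702295 0.18055352 0.15660923] [ 2.99242255 -0.21612503  0.79788084] 0.017579777931092052
support 0.96 [ 66. 200. 121. 254.] rgb [186. 174.  38.] c [0.5932 0.382  0.01  ] N [-0.036 -0.046  0.998] tool mean [-0.0069 -0.2146  0.1651] encl [-0.0084 -0.2144] 0.025 2001
support 0.8 [225. 369. 268. 436.] rgb [187. 180.  47.] c [0.4367 0.2523 0.0099] N [ 0.065 -0.064  0.996] tool mean [-0.1251 -0.0638  0.0973] encl [-0.1272 -0.0634] 0.0171 337
support 0.55 [184. 205. 245. 265.] rgb [65. 69. 69.] c [0.5548 0.2593 0.0487] N [-0.469  0.048  0.882] tool mean [-0.0053 -0.0876  0.1213] encl [-0.0059 -0.0875] 0.0253 2660
filter 0.93 [393. 206. 460. 264.] rgb [178. 178. 165.] c [0.5288 0.0839 0.0503] N [-0.458  0.111  0.882] tool mean [-0.0051  0.0897  0.1197] encl [-0.0055  0.0894] 0.0252 2616
filter 0.77 [544. 249. 606. 306.] rgb [103.  47. 129.] c [ 0.4796 -0.0518  0.0119] N [-0.002  0.077  0.997] tool mean [-0.0495  0.231   0.1385] encl [-0.0508  0.2302] 0.0254 2119
filter 0.71 [487. 166. 542. 219.] rgb [103.  48. 129.] c [ 0.5673 -0.0218  0.0119] N [-0.036  0.056  0.998] tool mean [0.0221 0.1887 0.1795] encl [0.0211 0.1887] 0.0253 1872
retainer 0.85 [293. 204. 351. 263.] rgb [ 34. 116.  57.] c [0.5426 0.1717 0.0492] N [-0.478  0.07   0.876] tool mean [-0.0047  0.0008  0.1212] encl [-0.0055  0.0009] 0.025 2668
4.05 [0.48702809 0.18057921 0.15647184]
```

Emit:
{"api": "jog_arm", "payload": {
  "deltas": [
    {"delta_pos": [-0.026,-0.438,0.407],"rot": [0,0,0],"hand": 0.75},
    {"delta_pos": [-0.026,-0.438,0.407],"rot": [0,0,0],"hand": 0.75},
    {"delta_pos": [-0.026,-0.438,0.407],"rot": [0,0,0],"hand": 0.75},
    {"delta_pos": [-0.026,-0.438,0.407],"rot": [0,0,0],"hand": 0.75},
    {"delta_pos": [-0.026,-0.438,0.407],"rot": [0,0,0],"hand": 0.75}
  ]
}}

```text
time_s: 4.55
position: [0.5345, 0.263, 0.0829]
eef_rot: [2.993, -0.213, 0.796]
ft_force: [-1.0, 0.6, -0.2]
width: 0.0704
gripper_force: 0.0
```

```bash
python3 - <<'E'
from h import *
st=bot.read_state(); p,r=pose(st); print(p,abs(np.array(st["joint_vel"])).max()); T=tilted(YAW); u=U["support"]
plan(p,r,[(u+.002*n,T)])
E
```

```text
[0.53448184 0.2629635  0.0829364 ] 0.04005429300840191
  pos [0.005, 0.004, 0.24] rot [0.001, 0.0, -0.0]  -> [0.559 0.259 0.042] mm 48.0 deg 0.0
```

Emit:
{"api": "jog_arm", "payload": {
  "deltas": [
    {"delta_pos": [0.002,0.001,0.1],"rot": [0,0,0],"hand": 0.75},
    {"delta_pos": [0.005,0.003,0.18],"rot": [0,0,0],"hand": 0.75},
    {"delta_pos": [0.005,0.004,0.22],"rot": [0,0,0],"hand": 0.75},
    {"delta_pos": [0.005,0.004,0.24],"rot": [0,0,0],"hand": 0.75},
    {"delta_pos": [0.005,0.004,0.24],"rot": [0,0,0],"hand": 0.75}
  ]
}}

```text
time_s: 5.05
position: [0.5589, 0.259, 0.0424]
eef_rot: [2.993, -0.214, 0.798]
ft_force: [-0.6, -0.2, -0.2]
width: 0.0709
gripper_force: 0.0
```

Emit:
{"api": "jog_arm", "payload": {
  "deltas": [
    {"delta_pos": [0,0,0],"rot": [0,0,0],"hand": 0.6},
    {"delta_pos": [0,0,0],"rot": [0,0,0],"hand": 0.53},
    {"delta_pos": [0,0,0],"rot": [0,0,0],"hand": 0.48},
    {"delta_pos": [0,0,0],"rot": [0,0,0],"hand": 0.4},
    {"delta_pos": [0,0,0],"rot": [0,0,0],"hand": 0.4}
  ],
  "newtons": 15
}}

```text
time_s: 5.55
position: [0.5587, 0.2597, 0.0423]
eef_rot: [2.994, -0.212, 0.798]
ft_force: [-4.2, -0.4, 5.6]
width: 0.0495
gripper_force: 15.0
```

```bash
python3 - <<'E'
from h import *
st=bot.read_state(); p,r=pose(st); print(p,st["width"],st["gripper_force"],st["ft_force"],r.inv().apply(U["support"]-p))
p2,r2=plan(p,r,[(p+.05*n,tilted(YAW)),([.60,-.192,.14],down(YAW))])
E
```

```text
[0.55873352 0.25969836 0.04234344] 0.04949150779121231 15.000839978456497 [-4.1778817  -0.36004945  5.55813959] [-2.70008380e-05  1.03692404e-03  2.54583222e-03]
  pos [0.0, -0.0, -0.25] rot [-0.001, -0.002, 0.001]  -> [0.534 0.263 0.086] mm 50.0 deg 0.1
  pos [0.232, 0.736, 0.029] rot [0.0, -0.331, 0.0]  -> [0.556 0.111 0.104] mm 154.0 deg 9.9
  pos [0.234, 0.735, -0.012] rot [0.0, -0.331, 0.0]  -> [ 0.578 -0.04   0.122] mm 154.0 deg 9.9
  pos [0.229, 0.736, -0.052] rot [0.0, -0.331, -0.0]  -> [ 0.6   -0.192  0.14 ] mm 154.0 deg 9.9
```

Emit:
{"api": "jog_arm", "payload": {
  "deltas": [
    {"delta_pos": [0,0,-0.05],"rot": [0,0,0],"hand": 0.4},
    {"delta_pos": [0,0,-0.15],"rot": [0,0,0],"hand": 0.4},
    {"delta_pos": [0,0,-0.25],"rot": [0,0,0],"hand": 0.4}
  ]
}}

```text
time_s: 5.85
position: [0.5329, 0.2628, 0.0852]
eef_rot: [2.994, -0.212, 0.794]
ft_force: [0.8, 0.7, -0.7]
width: 0.0495
gripper_force: 15.0
```

Emit:
{"api": "jog_arm", "payload": {
  "deltas": [
    {"delta_pos": [0.06,0.19,0.007],"rot": [0,-0.08,0],"hand": 0.4},
    {"delta_pos": [0.12,0.38,0.014],"rot": [0,-0.16,0],"hand": 0.4},
    {"delta_pos": [0.18,0.57,0.02],"rot": [0,-0.25,0],"hand": 0.4},
    {"delta_pos": [0.232,0.736,0.029],"rot": [0,-0.331,0],"hand": 0.4}
  ]
}}

```text
time_s: 6.25
position: [0.5557, 0.1099, 0.1041]
eef_rot: [3.064, -0.217, 0.536]
ft_force: [0.2, 1.1, -0.6]
width: 0.0496
gripper_force: 15.0
```

Emit:
{"api": "jog_arm", "payload": {
  "deltas": [
    {"delta_pos": [0.06,0.19,-0.003],"rot": [0,-0.08,0],"hand": 0.4},
    {"delta_pos": [0.12,0.38,-0.006],"rot": [0,-0.16,0],"hand": 0.4},
    {"delta_pos": [0.18,0.57,-0.009],"rot": [0,-0.25,0],"hand": 0.4},
    {"delta_pos": [0.234,0.735,-0.012],"rot": [0,-0.331,0],"hand": 0.4}
  ]
}}

```text
time_s: 6.65
position: [0.5778, -0.0421, 0.1221]
eef_rot: [3.111, -0.221, 0.269]
ft_force: [0.9, 1.2, -1.4]
width: 0.0495
gripper_force: 15.0
```

Emit:
{"api": "jog_arm", "payload": {
  "deltas": [
    {"delta_pos": [0.08,0.25,-0.02],"rot": [0,-0.11,0],"hand": 0.4},
    {"delta_pos": [0.15,0.5,-0.04],"rot": [0,-0.22,0],"hand": 0.4},
    {"delta_pos": [0.21,0.67,-0.05],"rot": [0,-0.31,0],"hand": 0.4},
    {"delta_pos": [0.229,0.736,-0.052],"rot": [0,-0.331,0],"hand": 0.4},
    {"delta_pos": [0.229,0.736,-0.052],"rot": [0,-0.331,0],"hand": 0.4}
  ]
}}

```text
time_s: 7.15
position: [0.6002, -0.1936, 0.1396]
eef_rot: [-3.133, 0.226, -0.001]
ft_force: [-0.3, 0.8, -1.2]
width: 0.0495
gripper_force: 15.0
```

```bash
python3 - <<'E'
from h import *
bot.snapshot("top")
st=bot.read_state(); P,r=pose(st); print(P,r.as_matrix().round(3).tolist(),st["width"],st["ft_force"],abs(np.array(st["joint_vel"])).max())
p,d=bot.snapshot("wrist"); cv2.imwrite("pics/w3.png",p[:,:,::-1]); discs(st,p,d,["support"])
E
```

```text
[ 0.59962178 -0.19174481  0.13907718] [[0.99, -0.142, -0.0], [-0.142, -0.99, 0.001], [-0.0, -0.001, -1.0]] 0.04935171834904941 [-0.73524852  0.98699088 -0.78865475] 0.035185514869811856
support 0.57 [269. 248. 371. 345.] rgb [42. 44. 45.] c [ 0.6    -0.1916  0.1469] N [ 0.024 -0.005  1.   ] tool mean [ 0.0003 -0.0002 -0.0078] encl [-0.0009 -0.0002] 0.0255 7155
```

View pics/w3.png

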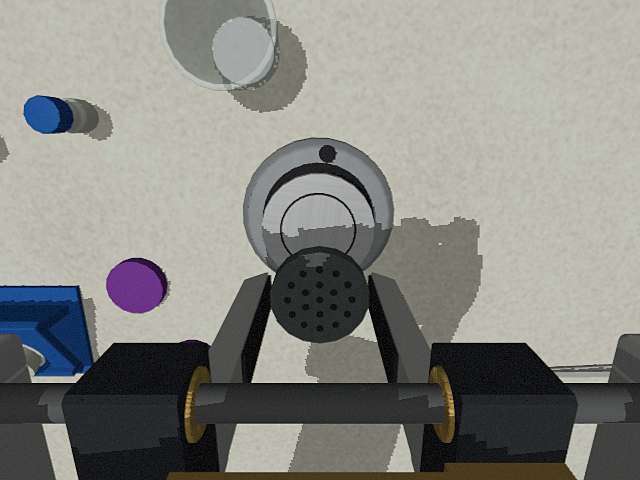

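The support is held level and centred: its image centre is (319,295), its offset from the tool axis is under 0.5 mm, and its underside is 2.2 mm below the fingertips. I'll pin down the plate centre from the black ring, then plan the descent.

```bash
python3 - <<'E'
from h import *
z=np.load("w1.npz"); C=z["C"]; p=z["p"]; g=cv2.cvtColor(p,cv2.COLOR_RGB2GRAY).astype(int)
loc=C[...,:2]-np.array([.6115,-.192]); rr=np.hypot(*np.moveaxis(loc,-1,0)); 
blur=cv2.medianBlur(g.astype(np.uint8),9).astype(int)
m=(abs(C[...,2]-.0614)<.004)&(abs(rr-.027)<.005)&(g<blur-35)
v,u=np.nonzero(m); e=cv2.fitEllipse(np.stack([u,v],1).astype(np.float32)); print(m.sum(),e, C[int(round(e[0][1])),int(round(e[0][0]))])
q=C[m][:,:2]; A=np.c_[2*q,np.ones(len(q))]; s=np.linalg.lstsq(A,(q**2).sum(1),rcond=None)[0]; print("ring",s[:2],np.sqrt(s[2]+s[0]**2+s[1]**2))
P,r=pose(); c=np.array([s[0],s[1]])
plan(P,r,[([*c,.09],down(YAW)),([*c,.066],down(YAW))])
E
```

```text
347 ((321.2474060058594, 207.48495483398438), (58.161251068115234, 59.54788589477539), 90.82393646240234) [ 0.61159685 -0.19176573  0.06101785]
ring [ 0.6106752  -0.19185583] 0.026216752713445545
  pos [0.058, 0.0, 0.244] rot [-0.002, 0.002, 0.004]  -> [ 0.611 -0.192  0.09 ] mm 50.0 deg 0.1
  pos [-0.0, 0.0, 0.12] rot [-0.0, -0.0, -0.0]  -> [ 0.611 -0.192  0.066] mm 24.0 deg 0.0
```

Emit:
{"api": "jog_arm", "payload": {
  "deltas": [
    {"delta_pos": [0.03,0,0.1],"rot": [0,0,0],"hand": 0.4},
    {"delta_pos": [0.05,0,0.18],"rot": [0,0,0],"hand": 0.4},
    {"delta_pos": [0.062,0,0.244],"rot": [0,0,0],"hand": 0.4},
    {"delta_pos": [0.062,0,0.244],"rot": [0,0,0],"hand": 0.4}
  ]
}}

```text
time_s: 7.7
position: [0.6107, -0.1923, 0.0878]
eef_rot: [-3.132, 0.22, 0.007]
ft_force: [0.6, -0.2, -0.6]
width: 0.0496
gripper_force: 15.0
```

Emit:
{"api": "jog_arm", "payload": {
  "deltas": [
    {"delta_pos": [0,0,0.05],"rot": [0,0,0],"hand": 0.4},
    {"delta_pos": [0,0,0.09],"rot": [0,0,0],"hand": 0.4},
    {"delta_pos": [0,0,0.115],"rot": [0,0,0],"hand": 0.4},
    {"delta_pos": [0,0,0.12],"rot": [0,0,0],"hand": 0.4},
    {"delta_pos": [0,0,0.12],"rot": [0,0,0],"hand": 0.4}
  ]
}}

```text
time_s: 8.2
position: [0.6124, -0.1941, 0.0667]
eef_rot: [-3.134, 0.222, -0.001]
ft_force: [-0.5, -0.5, -1.3]
width: 0.0495
gripper_force: 15.0
```

Emit:
{"api": "jog_arm", "payload": {
  "deltas": [
    {"delta_pos": [0,0,0.004],"rot": [0,0,0],"hand": 0.4},
    {"delta_pos": [0,0,0.008],"rot": [0,0,0],"hand": 0.4},
    {"delta_pos": [0,0,0.008],"rot": [0,0,0],"hand": 0.4}
  ]
}}

```text
time_s: 8.5
position: [0.6125, -0.1941, 0.0653]
eef_rot: [3.134, -0.222, 0.001]
ft_force: [-0.4, 0.3, -0.0]
width: 0.0495
gripper_force: 15.0
```

```bash
python3 - <<'E'
from h import *
for i in range(3):
    st=bot.read_state(); P,r=pose(st); print(st["time_s"],P,st["ft_force"],abs(np.array(st["joint_vel"])).max())
    p,d=bot.snapshot("wrist")
discs(st,p,d,["support"])
plan(P,r,[([.6115,-.192,.064],down(YAW))])
E
```

```text
8.5 [ 0.61249733 -0.19407956  0.06531992] [-0.38837492  0.31214188 -0.01424065] 0.0015608940017344901
8.55 [ 0.6125048  -0.19407262  0.06536214] [-0.24109581 -0.76775975 -1.05517772] 0.0017902166157711967
8.6 [ 0.61248968 -0.19407812  0.06534754] [-0.09425586  0.56268531 -0.87766096] 0.00299411033620278
support 0.8 [270. 247. 372. 344.] rgb [43. 46. 47.] c [ 0.6127 -0.194   0.0731] N [ 0.03  -0.008  1.   ] tool mean [ 0.0002 -0.0002 -0.0078] encl [-0.0006 -0.0003] 0.0253 7077
support 0.73 [220. 160. 414. 373.] rgb [106. 107. 108.] c [ 0.6549 -0.1961  0.0254] N [ 0.265 -0.023  0.964] tool mean [ 0.0422 -0.004   0.04  ] encl [ 0.0425 -0.0038] 0.03 3316
  pos [-0.006, -0.01, 0.007] rot [0.0, -0.001, 0.001]  -> [ 0.612 -0.192  0.064] mm 3.0 deg 0.1
```

Emit:
{"api": "jog_arm", "payload": {
  "deltas": [
    {"delta_pos": [-0.005,-0.01,0],"rot": [0,0,0],"hand": 0.4},
    {"delta_pos": [-0.005,-0.01,0.004],"rot": [0,0,0],"hand": 0.4},
    {"delta_pos": [-0.005,-0.01,0.006],"rot": [0,0,0],"hand": 0.4},
    {"delta_pos": [-0.005,-0.01,0.006],"rot": [0,0,0],"hand": 0.4}
  ]
}}

```text
time_s: 9.1
position: [0.6116, -0.1919, 0.0639]
eef_rot: [-3.134, 0.222, -0.001]
ft_force: [-0.2, -0.0, -1.0]
width: 0.0491
gripper_force: 15.0
```

Emit:
{"api": "jog_arm", "payload": {
  "deltas": [
    {"delta_pos": [0,0,0.002],"rot": [0,0,0],"hand": 0.4},
    {"delta_pos": [0,0,0.003],"rot": [0,0,0],"hand": 0.4},
    {"delta_pos": [0,0,0.003],"rot": [0,0,0],"hand": 0.4}
  ]
}}

```text
time_s: 9.4
position: [0.6118, -0.1919, 0.0635]
eef_rot: [3.134, -0.222, 0.001]
ft_force: [0.0, 0.7, 0.7]
width: 0.0495
gripper_force: 15.0
```

Emit:
{"api": "jog_arm", "payload": {
  "deltas": [
    {"delta_pos": [0,0,0.002],"rot": [0,0,0],"hand": 0.4},
    {"delta_pos": [0,0,0.002],"rot": [0,0,0],"hand": 0.4}
  ]
}}

```text
time_s: 9.6
position: [0.6118, -0.192, 0.0634]
eef_rot: [3.134, -0.222, 0.001]
ft_force: [-0.8, 0.7, 2.3]
width: 0.0493
gripper_force: 15.0
```

Emit:
{"api": "jog_arm", "payload": {
  "deltas": [
    {"delta_pos": [0,0,0],"rot": [0,0,0],"hand": 0.56},
    {"delta_pos": [0,0,0],"rot": [0,0,0],"hand": 0.6},
    {"delta_pos": [0,0,0],"rot": [0,0,0],"hand": 0.65},
    {"delta_pos": [0,0,0],"rot": [0,0,0],"hand": 0.7}
  ]
}}

```text
time_s: 10.0
position: [0.6117, -0.1919, 0.0628]
eef_rot: [-3.134, 0.222, -0.001]
ft_force: [-0.1, 0.3, 0.3]
width: 0.0647
gripper_force: 0.0
```

Emit:
{"api": "jog_arm", "payload": {
  "deltas": [
    {"delta_pos": [0,0,-0.05],"rot": [0,0,0],"hand": 0.7},
    {"delta_pos": [0,0,-0.2],"rot": [0,0,0],"hand": 0.75},
    {"delta_pos": [0,0,-0.42],"rot": [0,0,0],"hand": 0.75},
    {"delta_pos": [0,0,-0.5],"rot": [0,0,0],"hand": 0.75},
    {"delta_pos": [0,0,-0.5],"rot": [0,0,0],"hand": 0.75}
  ]
}}

```text
time_s: 10.5
position: [0.6137, -0.1929, 0.167]
eef_rot: [3.131, -0.222, 0.011]
ft_force: [0.2, 0.6, 0.7]
width: 0.0707
gripper_force: 0.0
```

```bash
python3 - <<'E'
from h import *
bot.snapshot("wrist");bot.snapshot("wrist")
st=bot.read_state(); P,r=pose(st); print(P)
p,d=bot.snapshot("wrist"); cv2.imwrite("pics/w4.png",p[:,:,::-1]); discs(st,p,d,["support","carrier_top"])
u=U["filter"];T=tilted(YAW)
plan(P,r,[(u+.05*n,T),(u+.002*n,T)])
E
```

```text
[ 0.61110966 -0.1916289   0.16197802]
support 0.86 [285. 208. 351. 270.] rgb [40. 43. 43.] c [ 0.6118 -0.1917  0.0712] N [ 0.02  -0.003  1.   ] tool mean [0.0008 0.     0.0907] encl [0.0001 0.0002] 0.0252 3277
carrier_top 0.9 [271. 183. 367. 284.] rgb [95. 96. 96.] c [ 0.6368 -0.1997  0.0613] N [ 0.051 -0.01   0.999] tool mean [0.0266 0.0044 0.1007] encl [0.0253 0.0042] 0.0298 1747
  pos [-0.348, -0.652, 0.198] rot [-0.0, 0.497, 0.0]  -> [ 0.561 -0.053  0.123] mm 153.0 deg 14.9
  pos [-0.387, -0.653, 0.101] rot [-0.001, 0.498, 0.0]  -> [0.51  0.086 0.083] mm 153.0 deg 14.9
  pos [-0.0, 0.0, 0.24] rot [-0.0, -0.0, 0.0]  -> [0.534 0.083 0.042] mm 48.0 deg 0.0
```

The support lies flat on the plate, with its centre within 0.5 mm of the ring centre and the plate not moved. Next the filter.

Emit:
{"api": "jog_arm", "payload": {
  "deltas": [
    {"delta_pos": [-0.348,-0.652,0.198],"rot": [0,0.497,0],"hand": 0.75},
    {"delta_pos": [-0.348,-0.652,0.198],"rot": [0,0.497,0],"hand": 0.75},
    {"delta_pos": [-0.348,-0.652,0.198],"rot": [0,0.497,0],"hand": 0.75},
    {"delta_pos": [-0.348,-0.652,0.198],"rot": [0,0.497,0],"hand": 0.75}
  ]
}}

```text
time_s: 11.15
position: [0.5555, -0.0479, 0.1179]
eef_rot: [3.095, -0.213, 0.39]
ft_force: [0.5, -0.2, -1.0]
width: 0.0706
gripper_force: 0.0
```

Emit:
{"api": "jog_arm", "payload": {
  "deltas": [
    {"delta_pos": [-0.387,-0.652,0.1],"rot": [0,0.497,0],"hand": 0.75},
    {"delta_pos": [-0.387,-0.652,0.1],"rot": [0,0.497,0],"hand": 0.75},
    {"delta_pos": [-0.387,-0.652,0.1],"rot": [0,0.497,0],"hand": 0.75},
    {"delta_pos": [-0.387,-0.652,0.1],"rot": [0,0.497,0],"hand": 0.75},
    {"delta_pos": [-0.387,-0.652,0.1],"rot": [0,0.497,0],"hand": 0.75}
  ]
}}

```text
time_s: 11.65
position: [0.5103, 0.0868, 0.0835]
eef_rot: [2.994, -0.208, 0.796]
ft_force: [-0.4, 0.2, 0.6]
width: 0.0708
gripper_force: 0.0
```

Emit:
{"api": "jog_arm", "payload": {
  "deltas": [
    {"delta_pos": [0,0,0],"rot": [0,0,0],"hand": 0.75},
    {"delta_pos": [0,0,0],"rot": [0,0,0],"hand": 0.75}
  ]
}}

```text
time_s: 11.85
position: [0.5123, 0.0844, 0.0851]
eef_rot: [2.992, -0.216, 0.8]
ft_force: [-0.3, -0.2, -0.4]
width: 0.0705
gripper_force: 0.0
```

```bash
python3 - <<'E'
from h import *
st=bot.read_state(); P,r=pose(st); print(P,abs(np.array(st["joint_vel"])).max())
p,d=bot.snapshot("wrist"); discs(st,p,d,["filter"])
u=U["filter"];T=tilted(YAW)
plan(P,r,[(u+.002*n,T)])
E
```

```text
[0.51226373 0.08439824 0.08512722] 0.005273141083468508
filter 0.78 [276. 228. 358. 306.] rgb [181. 181. 168.] c [0.5293 0.0838 0.0506] N [-0.46   0.065  0.886] tool mean [-0.0026 -0.0019  0.0384] encl [-0.0034 -0.0018] 0.0252 4716
filter 0.73 [476. 283. 558. 346.] rgb [107.  51. 133.] c [ 0.4824 -0.0519  0.0119] N [0.017 0.06  0.998] tool mean [-0.0452  0.1392  0.0584] encl [-0.0478  0.1387] 0.025 3327
filter 0.7 [414. 174. 481. 242.] rgb [108.  52. 134.] c [ 0.5674 -0.0223  0.012 ] N [-0.036  0.049  0.998] tool mean [0.024  0.0976 0.0982] encl [0.0239 0.0972] 0.025 3121
  pos [-0.016, -0.008, 0.242] rot [0.002, -0.005, -0.004]  -> [0.534 0.083 0.042] mm 49.0 deg 0.2
```

Emit:
{"api": "jog_arm", "payload": {
  "deltas": [
    {"delta_pos": [-0.014,-0.009,0.08],"rot": [0.002,-0.005,-0.004],"hand": 0.75},
    {"delta_pos": [-0.014,-0.009,0.16],"rot": [0.002,-0.005,-0.004],"hand": 0.75},
    {"delta_pos": [-0.014,-0.009,0.22],"rot": [0.002,-0.005,-0.004],"hand": 0.75},
    {"delta_pos": [-0.014,-0.009,0.24],"rot": [0.002,-0.005,-0.004],"hand": 0.75},
    {"delta_pos": [-0.014,-0.009,0.24],"rot": [0.002,-0.005,-0.004],"hand": 0.75}
  ]
}}

```text
time_s: 12.45
position: [0.5323, 0.084, 0.0408]
eef_rot: [2.995, -0.211, 0.793]
ft_force: [-0.1, 0.5, 0.2]
width: 0.0708
gripper_force: 0.0
```

Emit:
{"api": "jog_arm", "payload": {
  "deltas": [
    {"delta_pos": [0,0,0],"rot": [0,0,0],"hand": 0.6},
    {"delta_pos": [0,0,0],"rot": [0,0,0],"hand": 0.56},
    {"delta_pos": [0,0,0],"rot": [0,0,0],"hand": 0.5},
    {"delta_pos": [0,0,0],"rot": [0,0,0],"hand": 0.45},
    {"delta_pos": [0,0,0],"rot": [0,0,0],"hand": 0.4}
  ],
  "newtons": 10
}}

```text
time_s: 12.95
position: [0.5325, 0.0847, 0.0417]
eef_rot: [2.995, -0.209, 0.796]
ft_force: [-4.0, -0.7, 4.6]
width: 0.0493
gripper_force: 10.0
```

```bash
python3 - <<'E'
from h import *
st=bot.read_state(); p,r=pose(st); print(p,st["width"],st["gripper_force"],st["ft_force"])
plan(p,r,[(p+.05*n,tilted(YAW)),([.6115,-.192,.14],down(YAW))])
E
```

```text
[0.53245362 0.08466809 0.04167495] 0.04934205640352635 10.001226514577866 [-4.04123073 -0.68454953  4.63559345]
  pos [-0.0, -0.0, -0.25] rot [-0.002, 0.001, 0.005]  -> [0.508 0.088 0.085] mm 50.0 deg 0.2
  pos [0.377, 0.657, 0.057] rot [-0.0, -0.496, 0.0]  -> [ 0.56  -0.052  0.113] mm 152.0 deg 14.9
  pos [0.379, 0.656, -0.041] rot [-0.0, -0.497, 0.0]  -> [ 0.612 -0.192  0.14 ] mm 152.0 deg 14.9
```

Emit:
{"api": "jog_arm", "payload": {
  "deltas": [
    {"delta_pos": [0,0,-0.05],"rot": [0,0,0],"hand": 0.4},
    {"delta_pos": [0,0,-0.15],"rot": [0,0,0],"hand": 0.4},
    {"delta_pos": [0,0,-0.25],"rot": [0,0,0.005],"hand": 0.4}
  ]
}}

```text
time_s: 13.25
position: [0.5066, 0.0882, 0.0842]
eef_rot: [2.996, -0.213, 0.791]
ft_force: [0.5, 0.2, -0.4]
width: 0.0498
gripper_force: 10.0
```

Emit:
{"api": "jog_arm", "payload": {
  "deltas": [
    {"delta_pos": [0.09,0.16,0.014],"rot": [0,-0.12,0],"hand": 0.4},
    {"delta_pos": [0.19,0.33,0.028],"rot": [0,-0.25,0],"hand": 0.4},
    {"delta_pos": [0.28,0.5,0.042],"rot": [0,-0.37,0],"hand": 0.4},
    {"delta_pos": [0.377,0.657,0.057],"rot": [0,-0.497,0],"hand": 0.4}
  ]
}}

```text
time_s: 13.65
position: [0.5594, -0.0534, 0.112]
eef_rot: [3.092, -0.22, 0.397]
ft_force: [0.4, 0.5, -0.8]
width: 0.0496
gripper_force: 10.0
```

Emit:
{"api": "jog_arm", "payload": {
  "deltas": [
    {"delta_pos": [0.09,0.16,-0.01],"rot": [0,-0.12,0],"hand": 0.4},
    {"delta_pos": [0.19,0.33,-0.02],"rot": [0,-0.25,0],"hand": 0.4},
    {"delta_pos": [0.28,0.5,-0.03],"rot": [0,-0.37,0],"hand": 0.4},
    {"delta_pos": [0.35,0.61,-0.04],"rot": [0,-0.46,0],"hand": 0.4},
    {"delta_pos": [0.379,0.656,-0.041],"rot": [0,-0.497,0],"hand": 0.4}
  ]
}}

```text
time_s: 14.15
position: [0.6128, -0.1947, 0.1393]
eef_rot: [-3.133, 0.225, 0.003]
ft_force: [0.4, 0.8, -0.1]
width: 0.0499
gripper_force: 10.0
```

Emit:
{"api": "jog_arm", "payload": {
  "deltas": [
    {"delta_pos": [0,0,0],"rot": [0,0,0],"hand": 0.4},
    {"delta_pos": [0,0,0],"rot": [0,0,0],"hand": 0.4}
  ]
}}

```text
time_s: 14.35
position: [0.6109, -0.1914, 0.138]
eef_rot: [-3.132, 0.222, 0.005]
ft_force: [-0.5, -0.3, -1.5]
width: 0.0495
gripper_force: 10.0
```

```bash
python3 - <<'E'
from h import *
st=bot.read_state(); P,r=pose(st); print(P,r.as_matrix().round(3).tolist(),st["width"],st["ft_force"],abs(np.array(st["joint_vel"])).max())
p,d=bot.snapshot("wrist"); discs(st,p,d,["filter"])
plan(P,r,[([.6115,-.192,.095],down(YAW)),([.6115,-.192,.078],down(YAW))])
E
```

```text
[ 0.61093083 -0.19138151  0.13801023] [[0.99, -0.141, -0.003], [-0.141, -0.99, 0.002], [-0.003, -0.002, -1.0]] 0.049548143172959455 [-0.54415043 -0.3267944  -1.5426317 ] 0.021426847400338112
filter 0.8 [270. 245. 369. 342.] rgb [120. 121. 110.] c [ 0.6128 -0.1915  0.1475] N [ 0.028 -0.004  1.   ] tool mean [ 0.0019 -0.0001 -0.0095] encl [ 0.0009 -0.0002] 0.0253 7150
filter 0.58 [111. 266. 169. 328.] rgb [103.   48.5 129. ] c [ 0.5672 -0.0213  0.0117] N [ 0.053 -0.071  0.996] tool mean [-0.0668 -0.162   0.1268] encl [-0.066  -0.1607] 0.0254 1913
  pos [0.004, 0.003, 0.215] rot [-0.004, 0.006, 0.001]  -> [ 0.612 -0.192  0.095] mm 43.0 deg 0.2
  pos [-0.0, 0.0, 0.085] rot [0.0, 0.0, 0.0]  -> [ 0.612 -0.192  0.078] mm 17.0 deg 0.0
```

Emit:
{"api": "jog_arm", "payload": {
  "deltas": [
    {"delta_pos": [-0.004,0.002,0.08],"rot": [-0.004,0.006,0],"hand": 0.4},
    {"delta_pos": [-0.004,0.002,0.16],"rot": [-0.004,0.006,0],"hand": 0.4},
    {"delta_pos": [-0.004,0.002,0.23],"rot": [-0.004,0.006,0],"hand": 0.4},
    {"delta_pos": [-0.004,0.002,0.28],"rot": [-0.004,0.006,0],"hand": 0.4},
    {"delta_pos": [-0.004,0.002,0.295],"rot": [-0.004,0.006,0],"hand": 0.4}
  ]
}}

```text
time_s: 14.95
position: [0.6094, -0.1914, 0.0778]
eef_rot: [-3.133, 0.222, 0.003]
ft_force: [0.5, 0.1, -1.5]
width: 0.0497
gripper_force: 10.0
```

Emit:
{"api": "jog_arm", "payload": {
  "deltas": [
    {"delta_pos": [0,0,0.003],"rot": [0,0,0],"hand": 0.4},
    {"delta_pos": [0,0,0.003],"rot": [0,0,0],"hand": 0.4},
    {"delta_pos": [0,0,0.003],"rot": [0,0,0],"hand": 0.4}
  ]
}}

```text
time_s: 15.25
position: [0.6111, -0.1925, 0.0801]
eef_rot: [3.132, -0.222, 0.004]
ft_force: [-0.1, -0.1, -0.9]
width: 0.0499
gripper_force: 10.0
```

```bash
python3 - <<'E'
from h import *
st=bot.read_state(); P,r=pose(st); print(P,st["ft_force"],abs(np.array(st["joint_vel"])).max())
plan(P,r,[([.6101,-.1917,.0745],down(YAW))])
E
```

```text
[ 0.61109394 -0.192494    0.08014172] [-0.05150597 -0.05338367 -0.89787669] 0.0019232153238560431
  pos [-0.006, -0.003, 0.028] rot [0.003, -0.005, 0.001]  -> [ 0.61  -0.192  0.074] mm 6.0 deg 0.2
```

Emit:
{"api": "jog_arm", "payload": {
  "deltas": [
    {"delta_pos": [-0.005,-0.004,0.01],"rot": [0.003,-0.005,0],"hand": 0.4},
    {"delta_pos": [-0.005,-0.004,0.02],"rot": [0.003,-0.005,0],"hand": 0.4},
    {"delta_pos": [-0.005,-0.004,0.027],"rot": [0.003,-0.005,0],"hand": 0.4},
    {"delta_pos": [-0.005,-0.004,0.028],"rot": [0.003,-0.005,0],"hand": 0.4},
    {"delta_pos": [-0.005,-0.004,0.028],"rot": [0.003,-0.005,0],"hand": 0.4}
  ]
}}

```text
time_s: 15.75
position: [0.6097, -0.1912, 0.0738]
eef_rot: [-3.133, 0.222, 0.002]
ft_force: [-0.1, -0.0, -0.1]
width: 0.0497
gripper_force: 10.0
```

Emit:
{"api": "jog_arm", "payload": {
  "deltas": [
    {"delta_pos": [0,0,0.001],"rot": [0,0,0],"hand": 0.4},
    {"delta_pos": [0,0,0.002],"rot": [0,0,0],"hand": 0.4},
    {"delta_pos": [0,0,0.002],"rot": [0,0,0],"hand": 0.4}
  ]
}}

```text
time_s: 16.05
position: [0.6097, -0.1912, 0.0736]
eef_rot: [-3.133, 0.222, 0.002]
ft_force: [-1.3, 0.2, 1.8]
width: 0.0499
gripper_force: 10.0
```

```bash
python3 - <<'E'
from h import *
st=bot.read_state(); P,r=pose(st); print(P,r.as_matrix()[:,2],st["ft_force"])
E
```

```text
[ 0.60973688 -0.19124923  0.07359022] [-1.38901854e-03  8.71549867e-04 -9.99998656e-01] [-1.29189629  0.16077603  1.76972511]
```

Emit:
{"api": "jog_arm", "payload": {
  "deltas": [
    {"delta_pos": [0,0,-0.004],"rot": [0,0,0],"hand": 0.4},
    {"delta_pos": [0.002,0.003,-0.004],"rot": [0,0,0],"hand": 0.4},
    {"delta_pos": [0.002,0.003,-0.002],"rot": [0,0,0],"hand": 0.4},
    {"delta_pos": [0.002,0.003,0],"rot": [0,0,0],"hand": 0.4},
    {"delta_pos": [0.002,0.003,0],"rot": [0,0,0],"hand": 0.4}
  ]
}}

```text
time_s: 16.55
position: [0.6101, -0.192, 0.0736]
eef_rot: [-3.133, 0.222, 0.002]
ft_force: [-1.0, -0.2, 2.6]
width: 0.0492
gripper_force: 10.0
```

Emit:
{"api": "jog_arm", "payload": {
  "deltas": [
    {"delta_pos": [0,0,0],"rot": [0,0,0],"hand": 0.56},
    {"delta_pos": [0,0,0],"rot": [0,0,0],"hand": 0.6},
    {"delta_pos": [0,0,0],"rot": [0,0,0],"hand": 0.65},
    {"delta_pos": [0,0,0],"rot": [0,0,0],"hand": 0.7}
  ]
}}

```text
time_s: 16.95
position: [0.6099, -0.1919, 0.0732]
eef_rot: [-3.133, 0.222, 0.003]
ft_force: [-0.2, -0.4, -0.1]
width: 0.0649
gripper_force: 0.0
```

Emit:
{"api": "jog_arm", "payload": {
  "deltas": [
    {"delta_pos": [0,0,-0.05],"rot": [0,0,0],"hand": 0.7},
    {"delta_pos": [0,0,-0.2],"rot": [0,0,0],"hand": 0.75},
    {"delta_pos": [0,0,-0.42],"rot": [0,0,0],"hand": 0.75},
    {"delta_pos": [0,0,-0.45],"rot": [0,0,0],"hand": 0.75},
    {"delta_pos": [0,0,-0.45],"rot": [0,0,0],"hand": 0.75}
  ]
}}

```text
time_s: 17.45
position: [0.6115, -0.1926, 0.1663]
eef_rot: [3.132, -0.222, 0.005]
ft_force: [0.1, 0.1, -0.2]
width: 0.0706
gripper_force: 0.0
```

```bash
python3 - <<'E'
from h import *
bot.snapshot("wrist");bot.snapshot("wrist")
st=bot.read_state(); P,r=pose(st); print(P)
p,d=bot.snapshot("wrist"); cv2.imwrite("pics/w5.png",p[:,:,::-1]); np.savez("w5.npz",p=p,d=d); discs(st,p,d,["filter","carrier_top"])
u=U["retainer"];T=tilted(YAW)
plan(P,r,[(u+.05*n,T),(u+.002*n,T)])
E
```

```text
[ 0.60947101 -0.19167317  0.16239183]
filter 0.95 [123. 254. 178. 312.] rgb [ 97.  45. 122.] c [ 0.5682 -0.0219  0.0118] N [ 0.04  -0.061  0.997] tool mean [-0.0643 -0.1621  0.151 ] encl [-0.0647 -0.1613] 0.0252 1824
filter 0.57 [284. 205. 353. 275.] rgb [115. 115. 105.] c [ 0.6114 -0.1921  0.0831] N [ 0.041 -0.005  0.999] tool mean [0.0023 0.0002 0.0793] encl [0.0017 0.0004] 0.0252 3524
  pos [-0.343, -0.875, 0.199] rot [-0.001, 0.5, 0.0]  -> [ 0.566 -0.009  0.123] mm 192.0 deg 15.0
  pos [-0.383, -0.876, 0.102] rot [-0.002, 0.499, 0.0]  -> [0.523 0.174 0.084] mm 192.0 deg 15.0
  pos [-0.0, 0.0, 0.24] rot [0.0, -0.0, 0.0]  -> [0.546 0.171 0.042] mm 48.0 deg 0.0
```

View pics/w5.png

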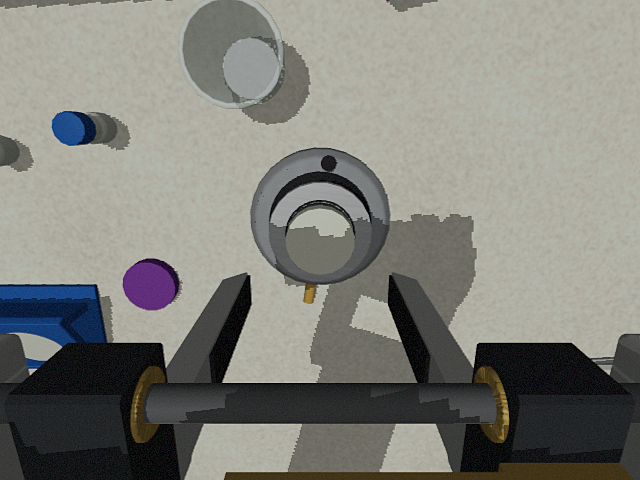

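Wrist picture: the filter sits at (320,240), flush over the support, within 0.5 mm of the support centre. The plate has not moved. Next the retainer.

Emit:
{"api": "jog_arm", "payload": {
  "deltas": [
    {"delta_pos": [-0.34,-0.875,0.2],"rot": [0,0.5,0],"hand": 0.75},
    {"delta_pos": [-0.34,-0.875,0.2],"rot": [0,0.5,0],"hand": 0.75},
    {"delta_pos": [-0.34,-0.875,0.2],"rot": [0,0.5,0],"hand": 0.75},
    {"delta_pos": [-0.34,-0.875,0.2],"rot": [0,0.5,0],"hand": 0.75},
    {"delta_pos": [-0.34,-0.875,0.2],"rot": [0,0.5,0],"hand": 0.75}
  ]
}}

```text
time_s: 18.2
position: [0.5638, -0.0048, 0.1201]
eef_rot: [3.094, -0.211, 0.395]
ft_force: [-0.0, -0.3, -0.6]
width: 0.0705
gripper_force: 0.0
```

Emit:
{"api": "jog_arm", "payload": {
  "deltas": [
    {"delta_pos": [-0.383,-0.875,0.1],"rot": [0,0.5,0],"hand": 0.75},
    {"delta_pos": [-0.383,-0.875,0.1],"rot": [0,0.5,0],"hand": 0.75},
    {"delta_pos": [-0.383,-0.875,0.1],"rot": [0,0.5,0],"hand": 0.75},
    {"delta_pos": [-0.383,-0.875,0.1],"rot": [0,0.5,0],"hand": 0.75},
    {"delta_pos": [-0.383,-0.875,0.1],"rot": [0,0.5,0],"hand": 0.75}
  ]
}}

```text
time_s: 18.7
position: [0.5218, 0.177, 0.0826]
eef_rot: [2.996, -0.203, 0.795]
ft_force: [-0.3, -0.9, -0.1]
width: 0.0702
gripper_force: 0.0
```

Emit:
{"api": "jog_arm", "payload": {
  "deltas": [
    {"delta_pos": [0,0,0],"rot": [0,0,0],"hand": 0.75},
    {"delta_pos": [0,0,0],"rot": [0,0,0],"hand": 0.75},
    {"delta_pos": [0,0,0],"rot": [0,0,0],"hand": 0.75}
  ]
}}

```text
time_s: 19.0
position: [0.5249, 0.1723, 0.0851]
eef_rot: [2.992, -0.216, 0.8]
ft_force: [0.8, -0.8, -0.2]
width: 0.0705
gripper_force: 0.0
```

```bash
python3 - <<'E'
from h import *
st=bot.read_state(); P,r=pose(st); print(P,abs(np.array(st["joint_vel"])).max())
p,d=bot.snapshot("wrist"); discs(st,p,d,["retainer"])
u=U["retainer"];T=tilted(YAW)
plan(P,r,[(u+.002*n,T)])
E
```

```text
[0.52488098 0.17231938 0.08508275] 0.006193878463034683
retainer 0.72 [280. 226. 357. 302.] rgb [ 36. 122.  60.] c [0.5427 0.1714 0.0492] N [-0.467  0.063  0.882] tool mean [-0.0025 -0.0016  0.0399] encl [-0.0036 -0.0018] 0.0252 4675
retainer 0.4 [ 95. 196. 536. 335.] rgb [ 29.  76. 141.] c [0.5703 0.2024 0.0506] N [-0.485  0.071  0.871] tool mean [ 0.018  -0.0363  0.0502] encl [ 0.0186 -0.0321] 0.03 4793
  pos [-0.015, -0.009, 0.24] rot [0.001, -0.005, -0.004]  -> [0.546 0.171 0.042] mm 48.0 deg 0.2
```

Emit:
{"api": "jog_arm", "payload": {
  "deltas": [
    {"delta_pos": [-0.009,-0.009,0.08],"rot": [0.001,-0.005,-0.004],"hand": 0.75},
    {"delta_pos": [-0.009,-0.009,0.16],"rot": [0.001,-0.005,-0.004],"hand": 0.75},
    {"delta_pos": [-0.009,-0.009,0.22],"rot": [0.001,-0.005,-0.004],"hand": 0.75},
    {"delta_pos": [-0.009,-0.009,0.237],"rot": [0.001,-0.005,-0.004],"hand": 0.75},
    {"delta_pos": [-0.009,-0.009,0.237],"rot": [0.001,-0.005,-0.004],"hand": 0.75}
  ]
}}

```text
time_s: 19.6
position: [0.5461, 0.1719, 0.0424]
eef_rot: [2.995, -0.211, 0.795]
ft_force: [-0.2, 0.6, -1.1]
width: 0.0703
gripper_force: 0.0
```

Emit:
{"api": "jog_arm", "payload": {
  "deltas": [
    {"delta_pos": [0,0,0],"rot": [0,0,0],"hand": 0.6},
    {"delta_pos": [0,0,0],"rot": [0,0,0],"hand": 0.56},
    {"delta_pos": [0,0,0],"rot": [0,0,0],"hand": 0.5},
    {"delta_pos": [0,0,0],"rot": [0,0,0],"hand": 0.45},
    {"delta_pos": [0,0,0],"rot": [0,0,0],"hand": 0.4}
  ],
  "newtons": 10
}}

```text
time_s: 20.1
position: [0.5462, 0.1727, 0.0432]
eef_rot: [2.995, -0.209, 0.797]
ft_force: [-3.7, -0.8, 4.6]
width: 0.0497
gripper_force: 10.0
```

```bash
python3 - <<'E'
from h import *
st=bot.read_state(); p,r=pose(st); print(p,st["width"],st["gripper_force"],st["ft_force"])
plan(p,r,[(p+.05*n,tilted(YAW)),([.6115,-.192,.14],down(YAW))])
E
```

```text
[0.54623015 0.17266337 0.04322362] 0.04965545735746314 10.001360177993774 [-3.66309808 -0.81552177  4.57213412]
  pos [0.0, -0.0, -0.25] rot [-0.003, -0.0, 0.004]  -> [0.522 0.176 0.087] mm 50.0 deg 0.2
  pos [0.372, 0.879, 0.06] rot [0.0, -0.497, 0.0]  -> [ 0.567 -0.008  0.113] mm 191.0 deg 14.9
  pos [0.375, 0.88, -0.039] rot [0.0, -0.496, 0.0]  -> [ 0.612 -0.192  0.14 ] mm 191.0 deg 14.9
```

Emit:
{"api": "jog_arm", "payload": {
  "deltas": [
    {"delta_pos": [0,0,-0.05],"rot": [0,0,0],"hand": 0.4},
    {"delta_pos": [0,0,-0.15],"rot": [0,0,0],"hand": 0.4},
    {"delta_pos": [0,0,-0.25],"rot": [0,0,0.004],"hand": 0.4}
  ]
}}

```text
time_s: 20.4
position: [0.5203, 0.176, 0.0862]
eef_rot: [2.996, -0.212, 0.794]
ft_force: [0.9, 0.2, -0.1]
width: 0.0498
gripper_force: 10.0
```

Emit:
{"api": "jog_arm", "payload": {
  "deltas": [
    {"delta_pos": [0.075,0.176,0.012],"rot": [0,-0.1,0],"hand": 0.4},
    {"delta_pos": [0.15,0.35,0.024],"rot": [0,-0.2,0],"hand": 0.4},
    {"delta_pos": [0.225,0.53,0.036],"rot": [0,-0.3,0],"hand": 0.4},
    {"delta_pos": [0.3,0.7,0.048],"rot": [0,-0.4,0],"hand": 0.4},
    {"delta_pos": [0.372,0.879,0.06],"rot": [0,-0.497,0],"hand": 0.4}
  ]
}}

```text
time_s: 20.9
position: [0.5665, -0.0091, 0.1133]
eef_rot: [3.092, -0.218, 0.401]
ft_force: [0.2, 0.4, -0.5]
width: 0.0498
gripper_force: 10.0
```

Emit:
{"api": "jog_arm", "payload": {
  "deltas": [
    {"delta_pos": [0.08,0.19,-0.008],"rot": [0,-0.11,0],"hand": 0.4},
    {"delta_pos": [0.17,0.39,-0.017],"rot": [0,-0.22,0],"hand": 0.4},
    {"delta_pos": [0.25,0.59,-0.026],"rot": [0,-0.33,0],"hand": 0.4},
    {"delta_pos": [0.33,0.77,-0.034],"rot": [0,-0.44,0],"hand": 0.4},
    {"delta_pos": [0.375,0.88,-0.039],"rot": [0,-0.497,0],"hand": 0.4}
  ]
}}

```text
time_s: 21.4
position: [0.6124, -0.1949, 0.14]
eef_rot: [-3.133, 0.224, 0.001]
ft_force: [-0.1, 0.5, -0.6]
width: 0.0496
gripper_force: 10.0
```

Emit:
{"api": "jog_arm", "payload": {
  "deltas": [
    {"delta_pos": [0,0,0],"rot": [0,0,0],"hand": 0.4},
    {"delta_pos": [0,0,0],"rot": [0,0,0],"hand": 0.4},
    {"delta_pos": [0,0,0],"rot": [0,0,0],"hand": 0.4}
  ]
}}

```text
time_s: 21.7
position: [0.6107, -0.1906, 0.1384]
eef_rot: [-3.132, 0.22, 0.003]
ft_force: [-0.6, 0.1, -0.5]
width: 0.0492
gripper_force: 10.0
```

```bash
python3 - <<'E'
from h import *
st=bot.read_state(); P,r=pose(st); print(P,r.as_matrix().round(3).tolist(),st["width"],st["ft_force"],abs(np.array(st["joint_vel"])).max())
p,d=bot.snapshot("wrist"); discs(st,p,d,["retainer"])
plan(P,r,[([.6115,-.192,.09],down(YAW))])
E
```

```text
[ 0.61074033 -0.19057585  0.13844288] [[0.99, -0.14, -0.002], [-0.14, -0.99, 0.002], [-0.002, -0.002, -1.0]] 0.04923239624113877 [-0.62225708  0.11480798 -0.46900017] 0.006487665653636865
retainer 0.97 [270. 244. 369. 341.] rgb [22. 75. 36.] c [ 0.6111 -0.1904  0.1456] N [ 0.012 -0.001  1.   ] tool mean [ 0.0003 -0.0002 -0.0071] encl [-0.001  -0.0002] 0.0252 6981
  pos [0.005, 0.007, 0.242] rot [-0.004, 0.004, 0.004]  -> [ 0.612 -0.192  0.09 ] mm 48.0 deg 0.2
```

Emit:
{"api": "jog_arm", "payload": {
  "deltas": [
    {"delta_pos": [0.004,0.007,0.08],"rot": [-0.004,0.004,0.004],"hand": 0.4},
    {"delta_pos": [0.004,0.007,0.16],"rot": [-0.004,0.004,0.004],"hand": 0.4},
    {"delta_pos": [0.004,0.007,0.22],"rot": [-0.004,0.004,0.004],"hand": 0.4},
    {"delta_pos": [0.004,0.007,0.24],"rot": [-0.004,0.004,0.004],"hand": 0.4},
    {"delta_pos": [0.004,0.007,0.24],"rot": [-0.004,0.004,0.004],"hand": 0.4}
  ]
}}

```text
time_s: 22.3
position: [0.6113, -0.1932, 0.0893]
eef_rot: [3.134, -0.225, -0.002]
ft_force: [-0.9, -0.5, 0.5]
width: 0.0496
gripper_force: 10.0
```

Emit:
{"api": "jog_arm", "payload": {
  "deltas": [
    {"delta_pos": [0,0,0],"rot": [0,0,0],"hand": 0.4},
    {"delta_pos": [0,0,0],"rot": [0,0,0],"hand": 0.4},
    {"delta_pos": [0,0,0],"rot": [0,0,0],"hand": 0.4}
  ]
}}

```text
time_s: 22.6
position: [0.6126, -0.1939, 0.0917]
eef_rot: [3.132, -0.225, 0.004]
ft_force: [-0.5, -0.5, -0.7]
width: 0.0493
gripper_force: 10.0
```

```bash
python3 - <<'E'
from h import *
st=bot.read_state(); P,r=pose(st); print(P,st["ft_force"],abs(np.array(st["joint_vel"])).max())
plan(P,r,[([.6114,-.1919,.087],down(YAW))])
E
```

```text
[ 0.61255912 -0.1939071   0.09169579] [-0.46500376 -0.53074512 -0.71990769] 0.0026480981920982364
  pos [-0.007, -0.009, 0.023] rot [0.003, -0.004, -0.003]  -> [ 0.611 -0.192  0.087] mm 5.0 deg 0.2
```

Emit:
{"api": "jog_arm", "payload": {
  "deltas": [
    {"delta_pos": [-0.005,-0.008,0.008],"rot": [0.003,-0.004,-0.003],"hand": 0.4},
    {"delta_pos": [-0.005,-0.008,0.015],"rot": [0.003,-0.004,-0.003],"hand": 0.4},
    {"delta_pos": [-0.005,-0.008,0.02],"rot": [0.003,-0.004,-0.003],"hand": 0.4},
    {"delta_pos": [-0.005,-0.008,0.022],"rot": [0.003,-0.004,-0.003],"hand": 0.4},
    {"delta_pos": [-0.005,-0.008,0.022],"rot": [0.003,-0.004,-0.003],"hand": 0.4}
  ]
}}

```text
time_s: 23.1
position: [0.6113, -0.1919, 0.0865]
eef_rot: [-3.133, 0.222, 0.002]
ft_force: [-0.2, 1.4, 0.5]
width: 0.0495
gripper_force: 10.0
```

Emit:
{"api": "jog_arm", "payload": {
  "deltas": [
    {"delta_pos": [0,0,0.001],"rot": [0,0,0],"hand": 0.4},
    {"delta_pos": [0,0,0.001],"rot": [0,0,0],"hand": 0.4}
  ]
}}

```text
time_s: 23.3
position: [0.6114, -0.1919, 0.0864]
eef_rot: [-3.133, 0.222, 0.002]
ft_force: [-0.7, 0.7, -0.0]
width: 0.0493
gripper_force: 10.0
```

Contact is just starting, so I lower a hair, release and retreat.

Emit:
{"api": "jog_arm", "payload": {
  "deltas": [
    {"delta_pos": [0,0,0.002],"rot": [0,0,0],"hand": 0.4},
    {"delta_pos": [0,0,0.002],"rot": [0,0,0],"hand": 0.4}
  ]
}}

```text
time_s: 23.5
position: [0.6114, -0.1919, 0.0863]
eef_rot: [-3.133, 0.222, 0.001]
ft_force: [-0.8, 0.4, 2.8]
width: 0.0496
gripper_force: 10.0
```

Emit:
{"api": "jog_arm", "payload": {
  "deltas": [
    {"delta_pos": [0,0,0],"rot": [0,0,0],"hand": 0.56},
    {"delta_pos": [0,0,0],"rot": [0,0,0],"hand": 0.6},
    {"delta_pos": [0,0,0],"rot": [0,0,0],"hand": 0.65},
    {"delta_pos": [0,0,0],"rot": [0,0,0],"hand": 0.7}
  ]
}}

```text
time_s: 23.9
position: [0.6113, -0.1919, 0.0857]
eef_rot: [-3.133, 0.222, 0.002]
ft_force: [-1.0, -0.2, 0.0]
width: 0.0646
gripper_force: 0.0
```

Emit:
{"api": "jog_arm", "payload": {
  "deltas": [
    {"delta_pos": [0,0,-0.05],"rot": [0,0,0],"hand": 0.7},
    {"delta_pos": [0,0,-0.2],"rot": [0,0,0],"hand": 0.75},
    {"delta_pos": [0,0,-0.35],"rot": [0,0,0],"hand": 0.75},
    {"delta_pos": [0,0,-0.35],"rot": [0,0,0],"hand": 0.75},
    {"delta_pos": [0,0,-0.35],"rot": [0,0,0],"hand": 0.75}
  ]
}}

```text
time_s: 24.4
position: [0.6119, -0.1922, 0.157]
eef_rot: [3.134, -0.223, 0.001]
ft_force: [-0.9, -0.9, -1.1]
width: 0.0704
gripper_force: 0.0
```

```bash
python3 - <<'E'
from h import *
bot.snapshot("wrist");bot.snapshot("wrist")
st=bot.read_state(); P,r=pose(st); print(P,st["ft_force"])
p,d=bot.snapshot("wrist"); cv2.imwrite("pics/w6.png",p[:,:,::-1]); discs(st,p,d,["retainer","carrier_top"])
E
```

```text
[ 0.61061318 -0.19155212  0.1546227 ] [-0.60995929  0.12023867 -0.34530452]
retainer 0.6 [284. 212. 360. 286.] rgb [23. 72. 36.] c [ 0.6114 -0.1917  0.0934] N [ 0.03  -0.001  1.   ] tool mean [0.001  0.0001 0.0612] encl [0.0001 0.0001] 0.0252 4019
carrier_top 0.8 [271. 183. 372. 284.] rgb [138. 139. 142.] c [ 0.6368 -0.1997  0.0612] N [ 0.026 -0.008  1.   ] tool mean [0.0274 0.0045 0.0933] encl [0.0253 0.0041] 0.0299 1815
```

View pics/w6.png

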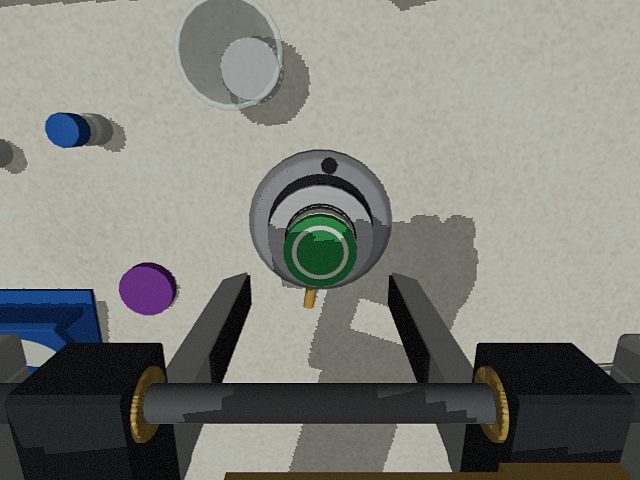

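Wrist picture: the green retainer is at (320,250), in line with the discs below. The pin at (329,165) is still flush. All three centres agree to about 0.5 mm and the heights fit. I close the fingers and come down to just above the stack.

Emit:
{"api": "jog_arm", "payload": {
  "deltas": [
    {"delta_pos": [0.004,0.001,0],"rot": [0,0,0],"hand": 0.4},
    {"delta_pos": [0.004,0.001,0],"rot": [0,0,0],"hand": 0.2},
    {"delta_pos": [0.004,0.001,0],"rot": [0,0,0],"hand": 0},
    {"delta_pos": [0.004,0.001,0],"rot": [0,0,0],"hand": 0},
    {"delta_pos": [0.004,0.001,0],"rot": [0,0,0],"hand": 0}
  ]
}}

```text
time_s: 25.15
position: [0.6122, -0.1923, 0.1559]
eef_rot: [-3.133, 0.222, 0.002]
ft_force: [0.4, 0.1, 0.3]
width: 0.0339
gripper_force: 0.0
```

Emit:
{"api": "jog_arm", "payload": {
  "deltas": [
    {"delta_pos": [0,0,0.1],"rot": [0,0,0],"hand": 0},
    {"delta_pos": [0,0,0.2],"rot": [0,0,0],"hand": 0},
    {"delta_pos": [0,0,0.26],"rot": [0,0,0],"hand": 0},
    {"delta_pos": [0,0,0.265],"rot": [0,0,0],"hand": 0},
    {"delta_pos": [0,0,0.265],"rot": [0,0,0],"hand": 0}
  ]
}}

```text
time_s: 25.65
position: [0.6123, -0.1923, 0.1031]
eef_rot: [-3.133, 0.223, 0.001]
ft_force: [0.2, -0.6, -0.1]
width: 0.0007
gripper_force: 0.0
```

Emit:
{"api": "jog_arm", "payload": {
  "deltas": [
    {"delta_pos": [0,0,0],"rot": [0,0,0],"hand": 0},
    {"delta_pos": [0,0,0],"rot": [0,0,0],"hand": 0},
    {"delta_pos": [0,0,0],"rot": [0,0,0],"hand": 0}
  ]
}}

```text
time_s: 25.95
position: [0.6126, -0.1924, 0.1038]
eef_rot: [-3.134, 0.222, -0.0]
ft_force: [0.3, 0.1, 0.5]
width: 0.0003
gripper_force: 0.0
```

```bash
python3 - <<'E'
from h import *
st=bot.read_state(); P,r=pose(st); print(P,st["ft_force"],st["width"])
plan(P,r,[([.6114,-.1918,.0945],down(YAW))])
E
```

```text
[ 0.61257082 -0.19244313  0.10376532] [0.3288867  0.11299805 0.49854846] 0.00032591595942063883
  pos [-0.006, -0.002, 0.046] rot [-0.0, -0.0, 0.0]  -> [ 0.611 -0.192  0.094] mm 9.0 deg 0.0
```

Emit:
{"api": "jog_arm", "payload": {
  "deltas": [
    {"delta_pos": [-0.005,-0.002,0.02],"rot": [0,0,0],"hand": 0},
    {"delta_pos": [-0.005,-0.002,0.035],"rot": [0,0,0],"hand": 0},
    {"delta_pos": [-0.005,-0.002,0.044],"rot": [0,0,0],"hand": 0},
    {"delta_pos": [-0.005,-0.002,0.046],"rot": [0,0,0],"hand": 0},
    {"delta_pos": [-0.005,-0.002,0.046],"rot": [0,0,0],"hand": 0}
  ]
}}

```text
time_s: 26.45
position: [0.6111, -0.1917, 0.0935]
eef_rot: [-3.133, 0.222, 0.002]
ft_force: [1.3, 0.2, 0.6]
width: 0.0005
gripper_force: 0.0
```

Emit:
{"api": "jog_arm", "payload": {
  "deltas": [
    {"delta_pos": [0,0,0.002],"rot": [0,0,0],"hand": 0},
    {"delta_pos": [0,0,0.004],"rot": [0,0,0],"hand": 0},
    {"delta_pos": [0,0,0.006],"rot": [0,0,0],"hand": 0},
    {"delta_pos": [0,0,0.008],"rot": [0,0,0],"hand": 0}
  ]
}}

```text
time_s: 26.85
position: [0.6114, -0.1918, 0.093]
eef_rot: [-3.133, 0.222, 0.001]
ft_force: [-2.0, 1.2, 5.3]
width: 0.0005
gripper_force: 2.7
```

Emit:
{"api": "jog_arm", "payload": {
  "deltas": [
    {"delta_pos": [0,0,0.003],"rot": [0,0,0],"hand": 0},
    {"delta_pos": [0,0,0.006],"rot": [0,0,0],"hand": 0},
    {"delta_pos": [0,0,0.009],"rot": [0,0,0],"hand": 0}
  ]
}}

```text
time_s: 27.15
position: [0.6114, -0.1918, 0.0913]
eef_rot: [-3.133, 0.222, 0.001]
ft_force: [-1.8, 1.5, 5.4]
width: 0.0005
gripper_force: 2.8
```

Emit:
{"api": "jog_arm", "payload": {
  "deltas": [
    {"delta_pos": [0,0,0.004],"rot": [0,0,0],"hand": 0},
    {"delta_pos": [0,0,0.008],"rot": [0,0,0],"hand": 0},
    {"delta_pos": [0,0,0.012],"rot": [0,0,0],"hand": 0}
  ]
}}

```text
time_s: 27.45
position: [0.6114, -0.1918, 0.0889]
eef_rot: [-3.133, 0.222, 0.001]
ft_force: [-1.7, 2.0, 5.5]
width: 0.0008
gripper_force: 2.8
```

Emit:
{"api": "jog_arm", "payload": {
  "deltas": [
    {"delta_pos": [0,0,0.004],"rot": [0,0,0],"hand": 0},
    {"delta_pos": [0,0,0.008],"rot": [0,0,0],"hand": 0},
    {"delta_pos": [0,0,0.012],"rot": [0,0,0],"hand": 0}
  ]
}}

```text
time_s: 27.75
position: [0.6114, -0.1918, 0.0864]
eef_rot: [-3.133, 0.222, 0.001]
ft_force: [-1.7, 0.8, 6.4]
width: 0.0005
gripper_force: 2.8
```

Emit:
{"api": "jog_arm", "payload": {
  "deltas": [
    {"delta_pos": [0,0,0.004],"rot": [0,0,0],"hand": 0},
    {"delta_pos": [0,0,0.008],"rot": [0,0,0],"hand": 0},
    {"delta_pos": [0,0,0.012],"rot": [0,0,0],"hand": 0},
    {"delta_pos": [0,0,0.015],"rot": [0,0,0],"hand": 0}
  ]
}}

```text
time_s: 28.15
position: [0.6114, -0.1918, 0.0834]
eef_rot: [-3.133, 0.222, 0.001]
ft_force: [-2.2, 1.4, 5.8]
width: 0.0007
gripper_force: 2.8
```

Emit:
{"api": "jog_arm", "payload": {
  "deltas": [
    {"delta_pos": [0,0,0.004],"rot": [0,0,0],"hand": 0},
    {"delta_pos": [0,0,0.008],"rot": [0,0,0],"hand": 0},
    {"delta_pos": [0,0,0.012],"rot": [0,0,0],"hand": 0},
    {"delta_pos": [0,0,0.015],"rot": [0,0,0],"hand": 0}
  ]
}}

```text
time_s: 28.55
position: [0.6114, -0.1918, 0.0804]
eef_rot: [-3.133, 0.222, 0.001]
ft_force: [-1.2, 1.1, 5.0]
width: 0.0004
gripper_force: 2.8
```

Emit:
{"api": "jog_arm", "payload": {
  "deltas": [
    {"delta_pos": [0,0,0.004],"rot": [0,0,0],"hand": 0},
    {"delta_pos": [0,0,0.008],"rot": [0,0,0],"hand": 0},
    {"delta_pos": [0,0,0.012],"rot": [0,0,0],"hand": 0},
    {"delta_pos": [0,0,0.015],"rot": [0,0,0],"hand": 0}
  ]
}}

```text
time_s: 28.95
position: [0.6114, -0.1918, 0.0774]
eef_rot: [-3.133, 0.222, 0.001]
ft_force: [-1.5, 1.1, 5.2]
width: 0.0004
gripper_force: 2.8
```

Emit:
{"api": "jog_arm", "payload": {
  "deltas": [
    {"delta_pos": [0,0,0.004],"rot": [0,0,0],"hand": 0},
    {"delta_pos": [0,0,0.008],"rot": [0,0,0],"hand": 0},
    {"delta_pos": [0,0,0.012],"rot": [0,0,0],"hand": 0},
    {"delta_pos": [0,0,0.015],"rot": [0,0,0],"hand": 0}
  ]
}}

```text
time_s: 29.35
position: [0.6114, -0.1918, 0.0744]
eef_rot: [-3.133, 0.222, 0.001]
ft_force: [-1.8, 1.0, 6.3]
width: 0.0005
gripper_force: 2.8
```

Emit:
{"api": "jog_arm", "payload": {
  "deltas": [
    {"delta_pos": [0,0,0.004],"rot": [0,0,0],"hand": 0},
    {"delta_pos": [0,0,0.008],"rot": [0,0,0],"hand": 0},
    {"delta_pos": [0,0,0.011],"rot": [0,0,0],"hand": 0}
  ]
}}

```text
time_s: 29.65
position: [0.6115, -0.1918, 0.0731]
eef_rot: [-3.133, 0.222, 0.001]
ft_force: [-3.5, 1.9, 11.2]
width: 0.0003
gripper_force: 5.2
```

The force has gone up to 11 N, so the plate has landed on the collar. I go slower from here.

Emit:
{"api": "jog_arm", "payload": {
  "deltas": [
    {"delta_pos": [0,0,0.002],"rot": [0,0,0],"hand": 0},
    {"delta_pos": [0,0,0.004],"rot": [0,0,0],"hand": 0},
    {"delta_pos": [0,0,0.006],"rot": [0,0,0],"hand": 0}
  ]
}}

```text
time_s: 29.95
position: [0.6115, -0.1918, 0.072]
eef_rot: [-3.133, 0.222, 0.001]
ft_force: [-4.6, 2.1, 9.6]
width: 0.001
gripper_force: 5.2
```

Emit:
{"api": "jog_arm", "payload": {
  "deltas": [
    {"delta_pos": [0,0,0.002],"rot": [0,0,0],"hand": 0},
    {"delta_pos": [0,0,0.004],"rot": [0,0,0],"hand": 0},
    {"delta_pos": [0,0,0.006],"rot": [0,0,0],"hand": 0}
  ]
}}

```text
time_s: 30.25
position: [0.6115, -0.1918, 0.0708]
eef_rot: [-3.133, 0.222, 0.001]
ft_force: [-4.5, 1.2, 10.6]
width: 0.0003
gripper_force: 5.2
```

Emit:
{"api": "jog_arm", "payload": {
  "deltas": [
    {"delta_pos": [0,0,0.002],"rot": [0,0,0],"hand": 0},
    {"delta_pos": [0,0,0.004],"rot": [0,0,0],"hand": 0}
  ]
}}

```text
time_s: 30.45
position: [0.6115, -0.1918, 0.07]
eef_rot: [-3.133, 0.222, 0.001]
ft_force: [-4.0, 1.8, 10.8]
width: 0.0005
gripper_force: 5.2
```

```bash
python3 - <<'E'
from h import *
st=bot.read_state(); print(st["position"],st["ft_force"],st["torque"])
p,d=bot.snapshot("wrist"); C=cloud("wrist",d,st)
yx=np.array([.6114,-.1918]); rr=np.hypot(*(np.moveaxis(C[...,:2],-1,0)-yx[:,None,None]))
red=(p[...,0].astype(int)>1.6*p[...,1])&(p[...,0]>50)&(rr<.07); print(red.sum(),C[red].mean(0),np.percentile(C[red][:,2],[50,90]))
E
```

```text
[ 0.6115097  -0.19182512  0.07002001] [-4.018759    1.81994417 10.79427065] [4.32481418e-01 8.66578114e-01 8.38337230e-04]
254 [ 0.65920279 -0.20365006  0.04219438] [0.03758314 0.0385716 ]
```

Emit:
{"api": "jog_arm", "payload": {
  "deltas": [
    {"delta_pos": [0,0,0.002],"rot": [0,0,0],"hand": 0},
    {"delta_pos": [0,0,0.004],"rot": [0,0,0],"hand": 0}
  ]
}}

```text
time_s: 30.7
position: [0.6116, -0.1919, 0.0694]
eef_rot: [-3.133, 0.222, 0.001]
ft_force: [-5.1, 3.1, 12.3]
width: 0.0007
gripper_force: 6.3
```

Emit:
{"api": "jog_arm", "payload": {
  "deltas": [
    {"delta_pos": [0,0,0.002],"rot": [0,0,0],"hand": 0},
    {"delta_pos": [0,0,0.002],"rot": [0,0,0],"hand": 0}
  ]
}}

```text
time_s: 30.9
position: [0.6116, -0.1919, 0.0693]
eef_rot: [-3.133, 0.222, 0.001]
ft_force: [-4.8, 2.6, 12.8]
width: 0.0005
gripper_force: 6.4
```

Emit:
{"api": "jog_arm", "payload": {
  "deltas": [
    {"delta_pos": [0,0,0.002],"rot": [0,0,0],"hand": 0},
    {"delta_pos": [0,0,0.003],"rot": [0,0,0],"hand": 0},
    {"delta_pos": [0,0,0.003],"rot": [0,0,0],"hand": 0}
  ]
}}

```text
time_s: 31.2
position: [0.6117, -0.1919, 0.0693]
eef_rot: [-3.134, 0.222, 0.001]
ft_force: [-6.5, 2.7, 15.0]
width: 0.0004
gripper_force: 7.7
```

```bash
python3 - <<'E'
from h import *
st=bot.read_state(); print(st["position"],st["ft_force"])
p,d=bot.snapshot("wrist"); C=cloud("wrist",d,st)
yx=np.array([.6114,-.1918]); rr=np.hypot(*(np.moveaxis(C[...,:2],-1,0)-yx[:,None,None]))
red=(p[...,0].astype(int)>1.6*p[...,1])&(p[...,0]>50)&(rr<.07); print(red.sum(),np.percentile(C[red][:,2],[50,90]))
rim=(rr>.05)&(rr<.06)&(C[...,2]>.018)&(C[...,2]<.03); print("rim",np.median(C[rim][:,2]))
E
```

```text
[ 0.61168107 -0.19193095  0.06930714] [-6.50388281  2.72975682 14.98302382]
258 [0.03947861 0.04047178]
rim 0.02546662681305986
```

The height stays at 0.0693 while the force rises past the sliding level to 15 N. The plate has moved 4 mm since the collar and the pin is up, so this is the hard stop. I release and lift away.

Emit:
{"api": "jog_arm", "payload": {
  "deltas": [
    {"delta_pos": [0,0,-0.005],"rot": [0,0,0],"hand": 0},
    {"delta_pos": [0,0,-0.012],"rot": [0,0,0],"hand": 0},
    {"delta_pos": [0,0,-0.03],"rot": [0,0,0],"hand": 0},
    {"delta_pos": [0,0,-0.15],"rot": [0,0,0],"hand": 0},
    {"delta_pos": [0,0,-0.3],"rot": [0,0,0],"hand": 0}
  ]
}}

```text
time_s: 31.75
position: [0.6098, -0.1911, 0.1248]
eef_rot: [-3.131, 0.222, 0.008]
ft_force: [0.2, -0.5, 1.0]
width: -0.0
gripper_force: 0.0
```

Emit:
{"api": "jog_arm", "payload": {
  "deltas": [
    {"delta_pos": [-0.2,0,-0.2],"rot": [0,0,0],"hand": 0},
    {"delta_pos": [-0.2,0,-0.2],"rot": [0,0,0],"hand": 0},
    {"delta_pos": [-0.2,0,-0.2],"rot": [0,0,0],"hand": 0},
    {"delta_pos": [-0.2,0,-0.2],"rot": [0,0,0],"hand": 0}
  ]
}}

```text
time_s: 32.15
position: [0.5713, -0.1859, 0.1649]
eef_rot: [-3.132, 0.223, 0.004]
ft_force: [0.5, 0.7, 0.1]
width: 0.0006
gripper_force: 0.0
```

```bash
python3 - <<'E'
from h import *
bot.snapshot("wrist")
st=bot.read_state(); P,r=pose(st); print(P,st["ft_force"])
p,d=bot.snapshot("wrist"); C=cloud("wrist",d,st); discs(st,p,d,["retainer"])
im=cv2.resize(p[100:360,190:450],None,fx=2.2,fy=2.2,interpolation=cv2.INTER_CUBIC); cv2.imwrite("pics/w7.png",im[:,:,::-1])
yx=np.array([.6114,-.1918]); rr=np.hypot(*(np.moveaxis(C[...,:2],-1,0)-yx[:,None,None]))
red=(p[...,0].astype(int)>1.6*p[...,1])&(p[...,0]>50)&(rr<.07); print(red.sum(),np.percentile(C[red][:,2],[50,90]))
pl=(rr>.031)&(rr<.038)&(C[...,2]>.03)&(C[...,2]<.06); print("plate",np.median(C[pl][:,2]))
E
```

```text
[ 0.57123362 -0.18577124  0.16445431] [ 0.03361634 -0.01847127 -0.05922303]
retainer 0.8 [287. 149. 354. 215.] rgb [ 48. 129.  70.] c [ 0.6111 -0.1917  0.0694] N [ 0.004 -0.001  1.   ] tool mean [0.0406 0.0004 0.0949] encl [0.0402 0.0003] 0.0249 3483
156 [0.0396061  0.34348683]
plate 0.03724434418812028
```

View pics/w7.png

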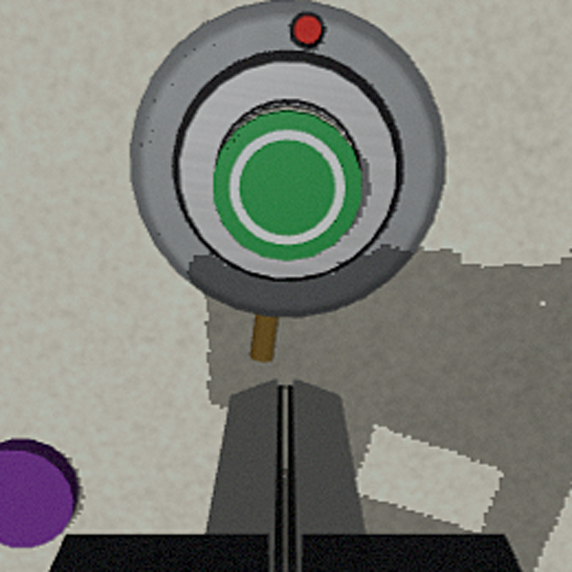

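The picture shows the stack centred at (287,185) in the crop, with the pin standing up at (307,30). The retainer top is at 0.0694 and has not moved since the release, so I hand in.

```bash
python3 -c "
from workcell import bot
print(bot.finish_job())"
```

```text
the job is handed in; nothing more can be done
None
```

The support, filter and retainer are stacked on the carrier plate, centred to about 0.5 mm, and the plate is pressed to its hard stop (15 N peak) with the red pin up; the job was handed in at about 32 s.

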